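# Clip the vial shelf into the slotted stand and load it

### The job

Hang the small grey sheet-metal shelf on the slotted stand: hook its four claws into the top two rows of slots and press it down, without forcing anything, until it is fully home and the stand's spring catch snaps over the bar in its back and locks it. Then stand the black-capped sample vial upright on the shelf. Handle the vial gently and leave the eyepiece, the dropper bottle and the roll of tape where they are.

Things in the scene. Friction and masses are not known exactly. Their poses are not given: they have to be found in the camera images.
- stand: Fixed bench stand: light metal slotted post (66 mm wide in y, 30 mm deep in x, top at about z = 201 mm) clamped in a dark sleeve (46 mm high) on a foot plate (110 x 130 x 12 mm, centred on the origin). Origin on the bench below the middle of the post's front face; z up, x points into the post: the front face is the plane x = 0, the shelf comes to it from -x. Front wall 3 mm thick, hollow for 23 mm behind it.
- shelf_home (a point): Nominal place of the shelf's origin, axes parallel to the stand's, when it hangs home in the top two rows: on the face, y = 0, z = 109 mm. The post is clamped in its sleeve by hand: the post, with slots and catch, stands up to 8 mm higher or lower than all heights given here, and its true height is not measured. Across and in depth it is true.
- top_slot (a point): Nominal middle of the lower edge of the top slot at y = +23 mm, in the stand's face, z = 167 mm (give or take the post's 8 mm). All slots are 7 mm wide and 25 mm high, in two columns (y = +23 and -23 mm) and four rows 38 mm apart (lower edges nominally z = 167, 129, 91, 53 mm).
- catch (a joint): Sprung steel catch (flat tongue catch_c0 with a bevel above) in the middle of the post's face, 12 mm wide, underside nominally 141 mm above the bench, 5 mm out of the face. 0 = out, 0.005 m = pushed in flush (3 to 5 N). The shelf's bar pushes it in on its way down, for which the shelf needs some 5 to 15 N near its back edge; it springs out over the bar.
- shelf: Loose grey sheet-metal clip-on shelf, about 250 g, 50 mm wide, 80 mm high, standing on its two side cheeks. Origin under the middle of its back face (plane x = 0), z up, x points backwards to the claws; reaches from x = -86 to 0 mm. Cheeks 3 mm thick, outer faces flat (y = +25, -25), z from 0 to 80 mm where x > -58 mm, from 49 mm up in front of that.
- shelf_mid (a point): Middle of the shelf plate's upper side, at x = -42, z = 74 mm on the shelf. Lips 6 mm high at the front and both sides (44 mm apart), none at the back.
- claw (a point): Root of the upper claw at y = +23 mm: back face of the shelf, underside of the claw's neck, z = 58 mm. Four claws (y = +23, -23; z = 58, 20), 4 mm thick, 10 mm out of the back; neck 7 mm high, tip hanging 14 mm below it, behind a gap of 4 to 5 mm for the post's wall. So the shelf enters the slots level, 14 to 18 mm above home, with 1.5 mm to spare each side, then goes straight down.
- bar (a point): Middle of the upper edge of the bar across the shelf's back, at x = 0, z = 31 mm on the shelf; the bar is 4 mm high, with a pocket above it for the catch. More than 40 N between shelf and stand would bend claws or catch.
- vial_1: Loose glass sample vial with a black screw cap, 27 mm across, 56 mm high (glass up to 45 mm, cap 22 mm across above), 30 g, standing upright. Origin at the middle of its underside, z up.
- spare_eyepiece: Bystander: loose black eyepiece standing upright, 48 mm across, 55 mm high; origin under its middle.
- dropper_1: Bystander: loose brown dropper bottle, 34 mm across, 102 mm high, standing; origin under its middle.
- tape_black: Bystander: loose roll of black tape lying flat, 58 mm across, 19 mm high; origin under its middle.
Not all that is in view belongs to the job. There is more than one size of the shelf; the job needs the larger.

How it is judged:
By the outcome, as a careful person would: the job done as asked, in the order asked, and still so for the second after the job is handed in, with the robot touching nothing.
It also fails if it takes over 72 s, if anything falls off the work surface, if the arm or the gripper's body presses on something with over 40 N, if the wrist force passes 120 N, or if a joint passes its speed limit or range.

### The arm

A 7-joint arm with a two-finger parallel gripper is mounted at the origin on a cart in front of the work surface, level with it; the furniture and walls round the work are solid. World frame = base frame: x ahead of the robot, y to its left, z up, the work surface at z = 0. Lengths are in m, angles in degrees, forces in N, time in s.
With the tool pointing down it reaches from about 0.425 to 0.875 m from the base axis. Payload 4.7 kg.
Tool frame: the origin (TCP) lies at the very end of the fingers, on their centre line; the grasp point (between the pads) lies 19 mm behind it (env.grip_point_offset is the distance from the TCP to the grasp point, in m); z points along the fingers, y is the line along which they close (so a half turn about z gives the same grasp; the last joint's range is limited). The gripper opens to 87 mm and grips with 3 to 60 N. Pads are 19 mm wide; open, the fingers measure 117 mm over their backs; the gripper's body (75 mm by 190 mm) begins 51 mm behind the grasp point.
Start: joints at [-65.025, 18.392, -4.016, 83.108, 1.295, 78.541, -3.26], TCP at [0.266, 0.593, 0.223] pointing down, gripper open.
Joint ranges: [-163.93, 163.93], [-17.29, 119.83], [-79.2, 71.16], [3.27, 140.29], [-89.18, 269.18], [5.43, 117.66], [-154.24, 154.24]. Speed limits (degrees/s): [147.25, 147.25, 180, 180, 180, 180, 180].

### API

Orientations are given as [roll, pitch, yaw] about the fixed x, y, z axes, in that order (R = Rz(yaw) Ry(pitch) Rx(roll)).
In Python, from cell import env gives the robot as it stands.
- The arm moves only by the tool jog_arm, never from a script. Its argument "motion" is a list of rows, each an object of numbers: "x", "y", "z": the shift along the tool's x, y, z in cm; "ax", "ay", "az": the turn, a rotation vector about the tool's x, y, z in degrees. In form: [{"x": .., "y": .., "z": .., "ax": .., "ay": .., "az": ..}, ...]. A call has exactly 5 rows; each row shifts and turns the commanded pose from where the row before left it, along the tool's axes as they then stand; what a row does not reach is not made up. A row lasts 1/10 s, in which the tool goes at most 50 mm and 8.59 degrees, less where a joint would pass 70% of its speed; a pose out of reach is approached as far as the arm can. A call is refused whole if a number of a shift passes 5 or a number of a turn 8.59, either way. A call with a gripper value outside its range is refused whole. "claw" is the gripper command: -1 is shut, 1 is fully open, values between are in proportion, set as the call begins (left out, the last holds). The fingers move at their own pace and stop on an object; "squeeze" is the grip in N (left out, the last holds). Time passes only in rows, so rows that do not move let the fingers close, or fill a call up. It gives the time, the measured TCP pose, the force, the opening and the grip force at its end, in the units of the state.
- env.get_obs(): the state, without advancing time (a new reading comes with each control period).
- env.read_camera(name): name is "scene" or "top"; returns the picture (480x640x3 uint8, red, green, blue); there is no depth.
- env.camera_params(name): a dict with "fx", "fy", "cx", "cy" (pixels), "extrinsics" (4x4, takes a point from world to camera coordinates). Camera axes: x right, y up, looking along -z (the intrinsics and any distortion apply to the point x, -y, -z); pixel columns grow to the right and rows downward; lengths in m; the calibration is good to about 2 mm. A picture is of the moment at which its call begins. camera_params takes no time and is no camera call.
- env.sign_off(): hands the job in; it is judged then, once.
The state is a dict: "time_s": time; "qpos": joint angles; "joint_velocities": joint speeds; "effort": joint torques, N m; "tool_pos": TCP position; "tool_rot": TCP orientation; "force": force on the tool from outside, world axes, zero at the start; "wrist_torque": the same for the moment, N m; "grip_width": finger opening in m; "grasp_force": force on a finger pad.
Only numpy, scipy, OpenCV 4.12 (cv2) and the standard library are available. Lean on these libraries where they do the work, as an engineer would, in place of code of your own. Each camera call takes 0.05 s, during which the arm holds its last target. There are 200 camera calls.

## Working session

There is one attempt and no reset: what is moved stays moved. The work goes in short steps, Python scripts to look and compute and a tool call to move; the robot and the scene stay as the last step left them, time stands still between calls to the robot, and variables do not carry over. Pictures are saved under pics/ and viewed, at most 10 in all, crops included, and the job is handed in when it is done.

Besides the shell and the picture viewer there is one more tool, called as a command line: name --argument value ..., lists and objects as JSON in quotes. jog_arm: Moves the arm, as the interface text tells. Its arguments: {"type":"object","properties":{"motion":{"type":"array"},"claw":{"type":"number"},"squeeze":{"type":"number"}},"required":["motion"]}

```bash
ls; mkdir -p pics; cat > h.py <<'E'
import numpy as np, cv2
from scipy.spatial.transform import Rotation as R
from cell import env
def proj(n,P):
    c=env.camera_params(n);E=np.array(c["extrinsics"]);P=np.atleast_2d(P)
    q=P@E[:3,:3].T+E[:3,3]
    return np.c_[c["cx"]+c["fx"]*q[:,0]/-q[:,2], c["cy"]+c["fy"]*-q[:,1]/-q[:,2]]
def ray(n,u,v):
    c=env.camera_params(n);E=np.array(c["extrinsics"])
    d=np.array([(u-c["cx"])/c["fx"],-(v-c["cy"])/c["fy"],-1])
    return -E[:3,:3].T@E[:3,3], E[:3,:3].T@d
def at_z(n,u,v,z):
    o,d=ray(n,u,v); return o+d*(z-o[2])/d[2]
def snap(n,f):
    im=env.read_camera(n); cv2.imwrite(f,im[:,:,::-1]); return im
E
python3 - <<'E'
from h import *
for n in("scene","top"):
    snap(n,f"pics/{n}0.png"); c=env.camera_params(n); print({k:v for k,v in c.items() if k!="extrinsics"}, np.round(c["extrinsics"],3).tolist(), ray(n,320,240)[0])
print(env.get_obs())
E
```

```text
pics
{'fx': 614.5943919020824, 'fy': 614.5943919020824, 'cx': 314.00804054734357, 'cy': 234.04940678550523} [[0.753, -0.658, -0.0, -0.346], [0.402, 0.46, 0.791, -0.364], [-0.52, -0.596, 0.611, -0.97], [0.0, 0.0, 0.0, 1.0]] [-0.09749636 -0.63841777  0.88126725]
{'fx': 539.7159685479747, 'fy': 539.7159685479747, 'cx': 323.63190497151487, 'cy': 244.85485980649315} [[-0.028, -1.0, 0.006, 0.111], [0.988, -0.027, 0.155, -0.559], [-0.155, 0.011, 0.988, -1.229], [0.0, 0.0, 0.0, 1.0]] [0.3655461  0.10940737 1.29961869]
{'time_s': 0.1, 'qpos': array([-65.02524282,  18.43418527,  -4.01455573,  83.16879023,
         1.29399789,  78.54135726,  -3.2610183 ]), 'joint_velocities': array([-0.00870034, -0.00494355,  0.02155117, -0.154198  ,  0.02071595,
        0.06825139,  0.03625183]), 'effort': array([-7.83197502e-04, -4.92570877e+01, -4.06150203e-01, -3.13398206e+01,
       -6.40910701e-02,  3.94897966e-02,  9.58423152e-05]), 'tool_pos': array([0.26594978, 0.59254835, 0.22157017]), 'tool_rot': array([-1.79900841e+02,  4.87485041e-03,  1.55832717e+02]), 'force': array([ 1.22025304,  0.56665273, -0.37939668]), 'wrist_torque': array([ 0.05296553, -0.00900669, -0.06392779]), 'grasp_force': 0.0, 'grip_width': 0.08750897622897588}
```

View pics/scene0.png

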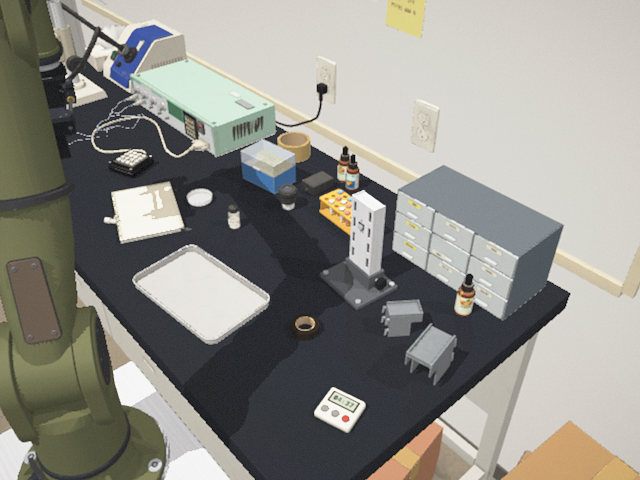

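View pics/top0.png

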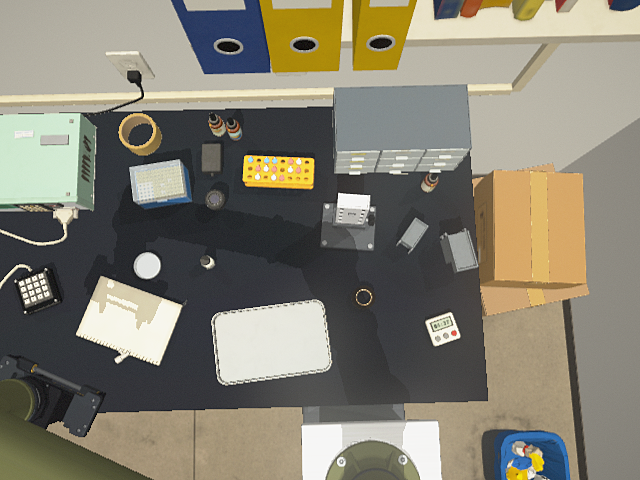

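```bash
python3 - <<'E'
from h import *
s=cv2.imread("pics/scene0.png");t=cv2.imread("pics/top0.png")
rz=lambda a,w,h:cv2.resize(a,(w,h),interpolation=cv2.INTER_CUBIC)
a=rz(s[290:385,370:470],400,380); b=rz(t[205:280,385:485],400,300)
v=rz(s[195:235,205:255],250,200); st=rz(s[185:310,315:400],272,400)
im=np.zeros((600,800,3),np.uint8); im[:380,:400]=a; im[:300,400:]=b; im[385:585,:250]=v
im[300:600,400:800]=rz(t[185:255,310:403],400,300)
cv2.imwrite("pics/c1.png",im)
cv2.imwrite("pics/c2.png",rz(s[185:310,315:400],510,600) if 0 else cv2.resize(s[183:308,313:403],(432,600),interpolation=cv2.INTER_CUBIC))
for n,u,v in(("top",412,234),("top",460,250),("top",208,262),("top",350,240),("top",363,297)): print(u,v,at_z(n,u,v,0.0).round(3),at_z(n,u,v,0.074).round(3))
E
```

```text
412 234 [ 0.59  -0.122  0.   ] [ 0.577 -0.109  0.074]
460 250 [ 0.547 -0.237  0.   ] [ 0.537 -0.217  0.074]
208 262 [0.534 0.376 0.   ] [0.525 0.361 0.074]
350 240 [0.579 0.031 0.   ] [0.567 0.035 0.074]
363 297 [0.439 0.004 0.   ] [0.435 0.01  0.074]
```

View pics/c1.png

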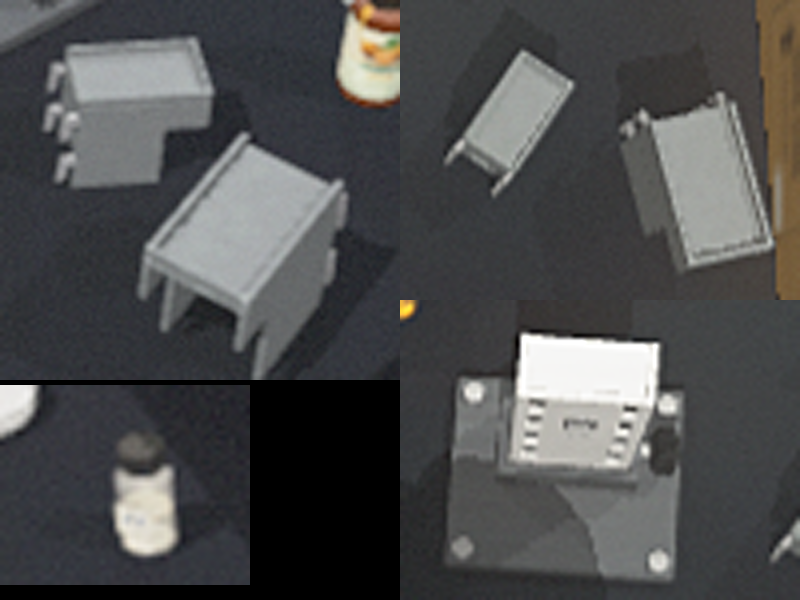

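View pics/c2.png

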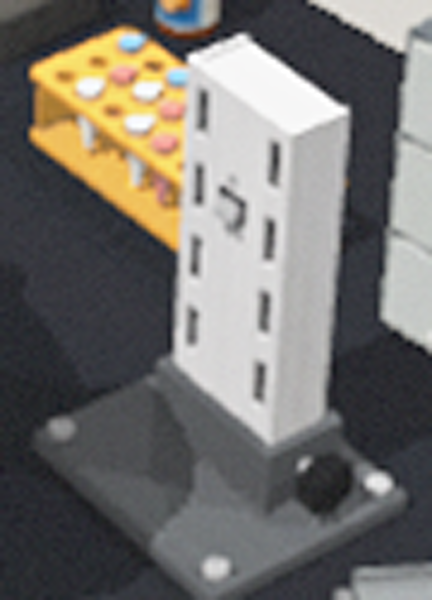

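Larger shelf: the candidates are the narrower one at top (412,234) and the wider one at top (460,250). The crop shows the second is wider (~50 mm), so it is the one. The vial is at top (208,262) / scene (234,217), white body with a black cap. The stand is at top (350,215), and its slots show clearly in scene.

```bash
cat > fit.py <<'E'
from h import *
from scipy.optimize import least_squares
def T(p,P):  # p x,y,yaw(deg)
    return R.from_euler('z',p[2],degrees=True).apply(np.atleast_2d(P))+[p[0],p[1],0]
def fit(obs,p0,hidx=None,loss='soft_l1'):
    # obs: list (cam,(u,v),P[,moves with h])
    def res(p):
        r=[]
        for n,uv,P,f in obs:
            P=np.array(P,float); P[2]+= (p[3] if f else 0)
            r.append((proj(n,T(p,P)[0:1]+0)[0]-uv))
        return np.ravel(r)
    s=least_squares(res,p0,x_scale=[.01,.01,1,.01][:len(p0)],loss=loss); return s.x,res(s.x).reshape(-1,2)
E
python3 - <<'E'
from fit import *
g=cv2.imread("pics/scene0.png",0)
x0,y0=340,188
a=g[y0:290,x0:395]; S=8
A=cv2.resize(a,None,fx=S,fy=S,interpolation=cv2.INTER_CUBIC)
B=cv2.threshold(A,120,255,cv2.THRESH_BINARY_INV)[1]
n,l,st,c=cv2.connectedComponentsWithStats(B)
bl=[((c[i]+.5)/S-.5+[x0,y0]) for i in range(1,n) if 200<st[i,4]<4000]
for i in range(1,n):
    if st[i,4]>200: print(((c[i]+.5)/S-.5+[x0,y0]).round(2), st[i,4]/S/S, st[i,2:4]/S)
obs=[]
foot=[(-.055,.065,.012),(.055,.065,.012)]
# top crop: scale 4.3, offset
f=lambda u,v:np.array([(u-400)/4.301+310,(v-300)/4.286+185])-.4
for uv,P in [((458,378),(.055,.065,.012)),((684,393),(.055,-.065,.012)),((673,580),(-.055,-.065,.012)),((445,567),(-.055,.065,.012))]: obs.append(("top",f(*uv),P,0))
for uv,P in [((521,334),(.03,.033,.201)),((660,342),(.03,-.033,.201)),((513,395),(0,.033,.201)),((650,404),(0,-.033,.201))]: obs.append(("top",f(*uv),P,1))
f=lambda u,v:np.array([u/4.8+313,v/4.8+183])-.4
for uv,P in [((187,62),(0,.033,.201)),((290,135),(0,-.033,.201)),((350,105),(.03,-.033,.201)),((243,37),(.03,.033,.201))]: obs.append(("scene",f(*uv),P,1))
for uv,P in [((35,438),(-.055,.065,.012)),((217,597),(-.055,-.065,.012)),((407,497),(.055,-.065,.012))]: obs.append(("scene",f(*uv),P,0))
p,r=fit(obs,[.60,.02,0,0]); print(p); print(r.round(1).tolist())
sl=[(0,s*.023,z+.0125) for s in(1,-1) for z in(.167,.129,.091,.053)]
pr=proj("scene",T(p,np.array(sl)+[0,0,p[3]])); print(pr.round(2))
np.save("stand.npy",p)
# shelf
f=lambda u,v:np.array([(u-400)/4+385,v/4+205])-.4
k=lambda u,v:np.array([u/4+370,v/4+290])-.4
o=[]
C=dict(bl=(0,.025,.08),br=(0,-.025,.08),fl=(-.086,.025,.08),fr=(-.086,-.025,.08))
for n,uv in dict(bl=(646,112),br=(724,95),fl=(685,268),fr=(772,245)).items(): o.append(("top",f(*uv),C[n],0))
for n,uv in dict(bl=(245,135),br=(344,183),fl=(145,248),fr=(243,300)).items(): o.append(("scene",k(*uv),C[n],0))
p,r=fit(o,[.56,-.22,-10]);print(p);print(r.round(1).tolist())
# vial: cap top centre / base
E
```

```text
[370.38 249.28] 2558.71875 [ 55. 102.]
[354.85 205.39] 9.28125 [1.625 7.5  ]
[369.79 216.4 ] 10.453125 [1.75 8.  ]
[354.   221.16] 8.03125 [1.375 7.625]
[361.62 225.63] 10.875 [5.25  8.625]
[368.72 232.3 ] 10.125 [1.875 7.75 ]
[353.19 236.01] 6.609375 [1.75  7.125]
[367.66 247.36] 9.359375 [1.875 7.375]
[352.59 250.34] 6.546875 [1.625 6.5  ]
[366.68 261.95] 9.328125 [1.875 7.125]
[ 6.12115244e-01  3.42630934e-02 -5.00053885e+00  4.93879540e-03]
[[-0.2, -0.6], [0.4, -1.0], [0.9, -0.2], [0.1, -0.3], [0.3, 0.6], [-0.4, 0.6], [1.3, 0.4], [1.3, 0.2], [-0.3, -0.6], [0.2, -0.0], [-0.3, 0.8], [-0.1, -0.4], [-1.3, -2.1], [-0.8, -0.8], [0.4, -1.8]]
[[354.09 206.23]
 [353.34 221.73]
 [352.62 236.66]
 [351.93 251.04]
 [369.19 217.35]
 [368.13 233.01]
 [367.11 248.08]
 [366.13 262.6 ]]
[ 0.57768845 -0.21336526 10.5203017 ]
[[1.3, 1.7], [2.8, 1.5], [0.8, -0.9], [0.3, 0.3], [-0.3, -1.8], [-0.2, -1.1], [-0.6, -1.6], [0.5, -0.5]]
```

```bash
cat > sil.py <<'E'
from fit import *
from scipy.optimize import minimize
B=[]
for s in(1,-1):
    y=(.022*s,.025*s)
    B+=[((-.058,0),y,(0,.08)),((-.086,-.058),y,(.049,.08))]
    for z in(.058,.020): B+=[((0,.010),(.021*s,.025*s),(z,z+.007)),((.005,.010),(.021*s,.025*s),(z-.014,z+.007))]
B+=[((-.086,0),(-.025,.025),(.071,.074)),((-.086,-.083),(-.025,.025),(.071,.08)),((-.003,0),(-.025,.025),(.027,.031))]
B=[np.array([(x,y,z) for x in b[0] for y in b[1] for z in b[2]]) for b in B]
S=4
def render(n,M,roi):
    x0,y0,x1,y1=roi; im=np.zeros(((y1-y0)*S,(x1-x0)*S),np.uint8)
    for b in B:
        uv=(proj(n,M(b))-[x0,y0]+.5)*S-.5
        cv2.fillConvexPoly(im,cv2.convexHull((uv*16).round().astype(np.int32)),255,shift=4)
    return im
def soft(m): return cv2.GaussianBlur(m,(0,0),2).astype(float)/255
def obsmask(im,roi,th):
    x0,y0,x1,y1=roi
    return cv2.resize(im,None,fx=S,fy=S,interpolation=cv2.INTER_CUBIC) if 0 else cv2.threshold(cv2.resize(cv2.cvtColor(im[y0:y1,x0:x1],cv2.COLOR_BGR2GRAY),None,fx=S,fy=S,interpolation=cv2.INTER_CUBIC),th,255,cv2.THRESH_BINARY)[1]
E
python3 - <<'E'
from sil import *
rois={"scene":(402,318,466,385),"top":(437,223,482,277)}
ims={n:cv2.imread(f"pics/{n}0.png") for n in rois}
x0,y0,x1,y1=rois["top"]; print(cv2.cvtColor(ims["top"],cv2.COLOR_BGR2GRAY)[y0:y1:4,x0:x1:3])
om={n:obsmask(ims[n],rois[n],75) for n in rois}
def cost(p,ns=("scene","top")):
    return sum(np.abs(soft(render(n,lambda b:T(p,b),rois[n]))-soft(om[n])).mean() for n in ns)
for ns in (("scene","top"),("top",),("scene",)):
    best=min((minimize(lambda q:cost([q[0]/1e3,q[1]/1e3,q[2]],ns),[573,-213,y],method="Nelder-Mead",options=dict(initial_simplex=[[573,-213,y],[580,-213,y],[573,-220,y],[573,-213,y+5]])) for y in (9,14,18)),key=lambda s:s.fun)
    print(ns,best.x,best.fun)
    if len(ns)==2: p=best.x*[1e-3,1e-3,1]; np.save("shelf.npy",p)
out=[]
for n in rois:
    x0,y0,x1,y1=rois[n]
    im=cv2.resize(ims[n][y0:y1,x0:x1],None,fx=2*S,fy=2*S,interpolation=cv2.INTER_CUBIC)
    m=cv2.resize(render(n,lambda b:T(p,b),rois[n]),None,fx=2,fy=2)
    cs=cv2.findContours(m,cv2.RETR_LIST,cv2.CHAIN_APPROX_NONE)[0]; cv2.drawContours(im,cs,-1,(0,0,255),1)
    out.append(cv2.resize(im,(400,440)))
cv2.imwrite("pics/ov1.png",np.hstack(out))
# vial
for n in("scene","top"): print(n,proj(n,[[.53,.37,0],[.53,.37,.056]]))
E
```

```text
[[ 62  52  54  56  57  55  55  58  55  66  67  69  65  99  98]
 [ 60  54  55  55  55  55  58  61  56  61  66  68  68  95  98]
 [ 61  52  55  47  51  55  57  54  85 117 124  63  68  95  97]
 [ 63  46  94 152 149 159 168 165 164 165 126  78  69  95 100]
 [ 59  46  88  90 161 164 165 163 161 165 150 169  71  53  98]
 [ 57  70  90  91  96 163 166 164 165 163 159 103  65  62  97]
 [ 55  59  90  88  84 164 164 163 162 162 162 153 111  64 115]
 [ 59  58  90  92  90 167 162 164 166 164 162 151 180  61 134]
 [ 59  59  57  89  91  84 165 167 165 166 164 165 106  64 134]
 [ 55  59  58  92  91  87 147 164 165 164 163 165 152 118 134]
 [ 57  57  56  79  67  93 142 167 166 165 164 163 154 148 100]
 [ 54  60  58  60  62  72  85 160 134 134 130 159 150 130  95]
 [ 61  57  59  64  61  59  94 123  81  57  63  66  66  67  96]
 [ 62  60  59  58  61  59  65  62  66  66  64  68  71  67  96]]Traceback (most recent call last):
  File "<stdin>", line 9, in <module>
  File "<stdin>", line 9, in <genexpr>
    res = _minimize_neldermead(fun, x0, args, callback, bounds=bounds,
                               **options)
    fxr = func(xr)
    fx = function(np.copy(x), *(wrapper_args + args))
  File "<stdin>", line 9, in <lambda>
  File "<stdin>", line 7, in cost
  File "<stdin>", line 7, in <genexpr>
  File "sil.py", line 14, in render
    uv=(proj(n,M(b))-[x0,y0]+.5)*S-.5
        ~~~~^^^^^^^^
  File "h.py", line 5, in proj
    c=env.camera_params(n);E=np.array(c["extrinsics"]);P=np.atleast_2d(P)
ValueError: time passes only in moves, steps and waits
```

```bash
sed -i 's/^def proj/CP={n:env.camera_params(n) for n in("scene","top")}\ndef proj/; s/c=env.camera_params(n);E/c=CP[n];E/' h.py
cat >> sil.py <<'E'
def obsmask(im,roi,th):
    x0,y0,x1,y1=roi; c=cv2.resize(im[y0:y1,x0:x1],None,fx=S,fy=S,interpolation=cv2.INTER_LINEAR).astype(int)
    return np.uint8(255*((c.mean(2)>th)&(c[:,:,2]-c[:,:,0]<25)))
E
cat > shelf.py <<'E'
from sil import *
rois={"scene":(402,318,466,385),"top":(437,223,482,277)}
ims={n:cv2.imread(f"pics/{n}0.png") for n in rois}
om={n:obsmask(ims[n],rois[n],75) for n in rois}
def cost(p,ns=("scene","top")):
    return sum(np.abs(soft(render(n,lambda b:T(p,b),rois[n]))-soft(om[n])).mean() for n in ns)
for ns in (("scene","top"),("top",),("scene",)):
    best=min((minimize(lambda q:cost([q[0]/1e3,q[1]/1e3,q[2]],ns),[573,-213,y],method="Nelder-Mead",options=dict(initial_simplex=[[573,-213,y],[580,-213,y],[573,-220,y],[573,-213,y+5]])) for y in (9,14,18)),key=lambda s:s.fun)
    print(ns,best.x,best.fun)
    if len(ns)==2: p=best.x*[1e-3,1e-3,1]; np.save("shelf.npy",p)
out=[]
for n in rois:
    x0,y0,x1,y1=rois[n]
    im=cv2.resize(ims[n][y0:y1,x0:x1],None,fx=2*S,fy=2*S,interpolation=cv2.INTER_CUBIC)
    m=cv2.resize(render(n,lambda b:T(p,b),rois[n]),None,fx=2,fy=2)
    cs=cv2.findContours(m,cv2.RETR_LIST,cv2.CHAIN_APPROX_NONE)[0]; cv2.drawContours(im,cs,-1,(0,0,255),1)
    out.append(cv2.resize(im,(400,440)))
cv2.imwrite("pics/ov1.png",np.hstack(out))
for n in("scene","top"): print(n,proj(n,[[.53,.37,0],[.53,.37,.056]]))
E
python3 shelf.py
```

```text
('scene', 'top') [ 576.59719498 -214.11266492   11.11476426] 0.08015953591662542
('top',) [ 576.59746228 -213.68761428   11.29973669] 0.01748708948600016
('scene',) [ 576.5741032  -214.13062235   11.07591403] 0.06152486647644132
scene [[234.37062325 226.06977048]
 [232.46133438 206.86117825]]
top [[210.6608687  263.72506708]
 [205.82134162 260.82147107]]
```

View pics/ov1.png

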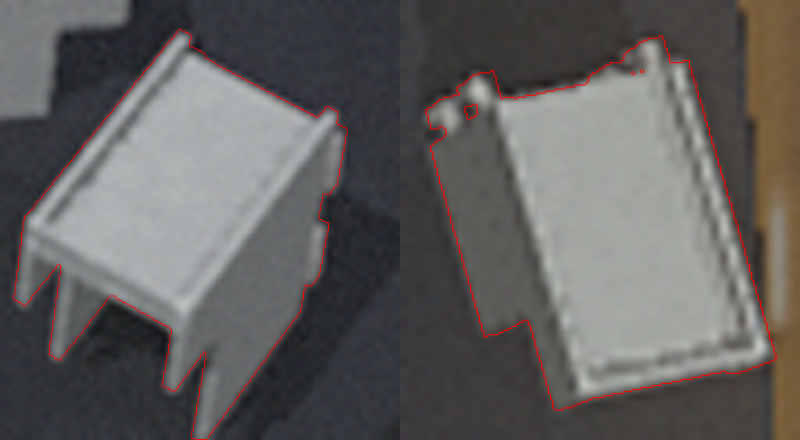

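```bash
cat >> h.py <<'E'
def go(tp,yaw=None):
    o=env.get_obs(); r=R.from_euler('xyz',o["tool_rot"],degrees=True)
    print("t",round(o["time_s"],2),"pos",o["tool_pos"].round(4),"rot",o["tool_rot"].round(2),"F",o["force"].round(1),"w",round(o["grip_width"]*1e3,1),"gf",round(o["grasp_force"],1))
    if tp is not None: print("tool delta cm",(r.inv().apply(np.array(tp)-o["tool_pos"])*100).round(2))
    if yaw is not None: print("rotvec",np.degrees((r.inv()*R.from_euler('xyz',[180,0,yaw],degrees=True)).as_rotvec()).round(2))
E
python3 - <<'E'
from fit import *
p=np.load("shelf.npy"); t=T(p,[-.033,0,.041])[0]; print(t); go([*t[:2],.30])
obs=[]
ob=[(354.85,205.39),(354,221.16),(353.19,236.01),(352.59,250.34),(369.79,216.4),(368.72,232.3),(367.66,247.36),(366.68,261.95)]
sl=[(0,s*.023,z+.0125) for s in(1,-1) for z in(.167,.129,.091,.053)]
for uv,P in zip(ob,sl): obs.append(("scene",np.array(uv)-[.2,0],P,1))
f=lambda u,v:np.array([(u-400)/4.301+310,(v-300)/4.286+185])-.4
for uv,P in [((458,378),(.055,.065,.012)),((684,393),(.055,-.065,.012)),((673,580),(-.055,-.065,.012)),((445,567),(-.055,.065,.012))]: obs.append(("top",f(*uv),P,0))
for uv,P in [((521,334),(.03,.033,.201)),((660,342),(.03,-.033,.201)),((513,395),(0,.033,.201)),((650,404),(0,-.033,.201))]: obs.append(("top",f(*uv),P,1))
s=np.load("stand.npy"); p,r=fit(obs,s);print(p,r.round(1).tolist()); np.save("stand2.npy",p)
# dark blobs in top face
g=cv2.imread("pics/top0.png",0); A=cv2.resize(g[204:228,333:364],None,fx=8,fy=8,interpolation=cv2.INTER_CUBIC)
n,l,st,c=cv2.connectedComponentsWithStats(cv2.threshold(A,110,255,cv2.THRESH_BINARY_INV)[1])
for i in range(1,n):
    if st[i,4]>60: print(((c[i]+.5)/8-.5+[333,204]).round(2),st[i,4]/64)
print(proj("top",T(p,np.array(sl)+[0,0,p[3]])).round(2))
E
```

```text
[ 0.54421618 -0.22047423  0.041     ]
t 0.1 pos [0.2659 0.5925 0.2216] rot [-179.9     0.    155.83] F [ 1.2  0.6 -0.4] w 87.5 gf 0.0
tool delta cm [-58.67 -62.8   -7.73]
[ 0.61264466  0.03462122 -5.30396388  0.00632432] [[-0.4, 0.1], [-0.3, -0.2], [-0.2, -0.1], [-0.3, -0.0], [-0.3, 0.2], [-0.3, -0.0], [-0.3, 0.0], [-0.3, -0.0], [-0.2, -1.0], [0.3, -1.0], [0.6, -0.3], [-0.1, -0.7], [0.2, 0.1], [-0.4, 0.2], [1.2, -0.1], [1.1, -0.2]]
[334.23 211.63] 42.328125
[341.7  208.49] 1.703125
[362.62 209.91] 1.578125
[340.8  212.13] 1.28125
[348.13 213.41] 1.0625
[354.27 213.83] 1.046875
[362.03 213.85] 2.484375
[347.02 225.78] 100.5
[[341.48 209.25]
 [340.8  213.08]
 [340.16 216.68]
 [339.56 220.06]
 [363.23 210.65]
 [361.85 214.44]
 [360.56 217.99]
 [359.35 221.33]]
```

jog_arm --motion '[{"z":-2,"az":-7.1},{"z":-2,"az":-7.1},{"z":-2,"az":-7.1},{"z":-2,"az":-7.1},{"z":-2,"az":-7.0}]' --claw 0.6 --squeeze 40

```text
$.motion[0]: bad value
```

jog_arm --motion '[{"x":0,"y":0,"z":-2,"ax":0,"ay":0,"az":-7.1},{"x":0,"y":0,"z":-2,"ax":0,"ay":0,"az":-7.1},{"x":0,"y":0,"z":-2,"ax":0,"ay":0,"az":-7.1},{"x":0,"y":0,"z":-2,"ax":0,"ay":0,"az":-7.1},{"x":0,"y":0,"z":-2,"ax":0,"ay":0,"az":-7}]' --claw 0.6 --squeeze 40

```text
time_s: 0.6
tool_pos: [0.266, 0.5928, 0.3228]
tool_rot: [-179.9, -0.0, -168.5]
force: [-0.5, -0.1, 0.5]
grip_width: 0.0702
grasp_force: 0.0
```

```bash
python3 -c "
from h import *
go([.5442,-.2205,.30],191.11)"
```

```text
t 0.6 pos [0.266  0.5928 0.3228] rot [-1.7995e+02 -3.0000e-02 -1.6848e+02] F [-0.5 -0.1  0.5] w 70.2 gf 0.0
tool delta cm [-11.01 -85.24   2.35]
rotvec [-0.05 -0.03  0.41]
```

jog_arm --motion '[{"x":-0.55,"y":-4.26,"z":0,"ax":0,"ay":0,"az":0},{"x":-0.55,"y":-4.26,"z":0,"ax":0,"ay":0,"az":0},{"x":-0.55,"y":-4.26,"z":0,"ax":0,"ay":0,"az":0},{"x":-0.55,"y":-4.26,"z":0,"ax":0,"ay":0,"az":0},{"x":-0.55,"y":-4.26,"z":0,"ax":0,"ay":0,"az":0}]'

```text
time_s: 1.1
tool_pos: [0.3349, 0.3875, 0.3221]
tool_rot: [-180.0, -0.0, -168.8]
force: [-0.0, -0.2, -0.2]
grip_width: 0.0693
grasp_force: 0.0
```

jog_arm --motion '[{"x":-0.55,"y":-4.26,"z":0,"ax":0,"ay":0,"az":0},{"x":-0.55,"y":-4.26,"z":0,"ax":0,"ay":0,"az":0},{"x":-0.55,"y":-4.26,"z":0,"ax":0,"ay":0,"az":0},{"x":-0.55,"y":-4.26,"z":0,"ax":0,"ay":0,"az":0},{"x":-0.55,"y":-4.26,"z":0,"ax":0,"ay":0,"az":0}]'

```text
time_s: 1.6
tool_pos: [0.4032, 0.184, 0.3223]
tool_rot: [180.0, -0.0, -168.8]
force: [1.2, 0.5, 0.1]
grip_width: 0.0698
grasp_force: 0.0
```

jog_arm --motion '[{"x":-0.55,"y":-4.26,"z":0,"ax":0,"ay":0,"az":0},{"x":-0.55,"y":-4.26,"z":0,"ax":0,"ay":0,"az":0},{"x":-0.55,"y":-4.26,"z":0,"ax":0,"ay":0,"az":0},{"x":-0.55,"y":-4.26,"z":0,"ax":0,"ay":0,"az":0},{"x":-0.55,"y":-4.26,"z":0,"ax":0,"ay":0,"az":0}]'

```text
time_s: 2.1
tool_pos: [0.4715, -0.0194, 0.3224]
tool_rot: [180.0, 0.0, -168.8]
force: [0.2, 0.4, -0.4]
grip_width: 0.0696
grasp_force: 0.0
```

jog_arm --motion '[{"x":-0.55,"y":-4.26,"z":0,"ax":0,"ay":0,"az":0.1},{"x":-0.55,"y":-4.26,"z":0,"ax":0,"ay":0,"az":0.1},{"x":-0.55,"y":-4.26,"z":0,"ax":0,"ay":0,"az":0.1},{"x":-0.55,"y":-4.26,"z":0,"ax":0,"ay":0,"az":0.1},{"x":-0.55,"y":-4.26,"z":0,"ax":0,"ay":0,"az":0}]'

```text
time_s: 2.6
tool_pos: [0.5395, -0.2228, 0.3224]
tool_rot: [180.0, 0.0, -169.1]
force: [-0.2, 0.9, 0.8]
grip_width: 0.0696
grasp_force: 0.0
```

```bash
python3 -c "
from h import *
go([.5442,-.2205,.041],191.11)"
```

```text
t 2.6 pos [ 0.5395 -0.2228  0.3224] rot [ 1.7998e+02  1.0000e-02 -1.6913e+02] F [-0.2  0.9  0.8] w 69.6 gf 0.0
tool delta cm [-0.5   0.13 28.14]
rotvec [ 0.02  0.01 -0.24]
```

jog_arm --motion '[{"x":-0.25,"y":0.07,"z":4,"ax":0,"ay":0,"az":-0.12},{"x":-0.25,"y":0.06,"z":4,"ax":0,"ay":0,"az":-0.12},{"x":0,"y":0,"z":4,"ax":0,"ay":0,"az":0},{"x":0,"y":0,"z":4,"ax":0,"ay":0,"az":0},{"x":0,"y":0,"z":3.5,"ax":0,"ay":0,"az":0}]'

```text
time_s: 3.1
tool_pos: [0.543, -0.2188, 0.1251]
tool_rot: [179.9, -0.1, -168.9]
force: [0.2, 1.1, -0.8]
grip_width: 0.0697
grasp_force: 0.0
```

jog_arm --motion '[{"x":0,"y":0,"z":2.5,"ax":0,"ay":0,"az":0},{"x":0,"y":0,"z":2.5,"ax":0,"ay":0,"az":0},{"x":0,"y":0,"z":2,"ax":0,"ay":0,"az":0},{"x":0,"y":0,"z":1.5,"ax":0,"ay":0,"az":0},{"x":0,"y":0,"z":0,"ax":0,"ay":0,"az":0}]'

```text
time_s: 3.6
tool_pos: [0.5422, -0.2185, 0.0403]
tool_rot: [179.9, -0.2, -168.9]
force: [-1.4, -0.2, 0.3]
grip_width: 0.0696
grasp_force: 0.0
```

jog_arm --motion '[{"x":0,"y":0,"z":0,"ax":0,"ay":0,"az":0},{"x":0,"y":0,"z":0,"ax":0,"ay":0,"az":0},{"x":0,"y":0,"z":0,"ax":0,"ay":0,"az":0},{"x":0,"y":0,"z":0,"ax":0,"ay":0,"az":0},{"x":0,"y":0,"z":0,"ax":0,"ay":0,"az":0}]' --claw -1 --squeeze 45

```text
time_s: 4.1
tool_pos: [0.5448, -0.2195, 0.0436]
tool_rot: [-180.0, 0.1, -168.9]
force: [-0.7, -0.6, 3.8]
grip_width: 0.05
grasp_force: 45.0
```

jog_arm --motion '[{"x":0,"y":0,"z":0,"ax":0,"ay":0,"az":0},{"x":0,"y":0,"z":0,"ax":0,"ay":0,"az":0},{"x":0,"y":0,"z":0,"ax":0,"ay":0,"az":0},{"x":0,"y":0,"z":0,"ax":0,"ay":0,"az":0},{"x":0,"y":0,"z":0,"ax":0,"ay":0,"az":0}]'

```text
time_s: 4.6
tool_pos: [0.5448, -0.2195, 0.0437]
tool_rot: [-180.0, 0.1, -168.9]
force: [-1.1, 0.3, 5.9]
grip_width: 0.0499
grasp_force: 45.0
```

```bash
python3 -c "
from h import *
go([.5442,-.2205,.041],191.11)"
```

```text
t 4.6 pos [ 0.5448 -0.2195  0.0437] rot [-1.7997e+02  1.0000e-01 -1.6893e+02] F [-1.1  0.3  5.9] w 49.9 gf 45.0
tool delta cm [ 0.08 -0.08  0.27]
rotvec [-0.03  0.1  -0.04]
```

jog_arm --motion '[{"x":0,"y":0,"z":-2,"ax":0,"ay":0,"az":0},{"x":0,"y":0,"z":-3,"ax":0,"ay":0,"az":0},{"x":0,"y":0,"z":-4,"ax":0,"ay":0,"az":0},{"x":0,"y":0,"z":-4,"ax":0,"ay":0,"az":0},{"x":0,"y":0,"z":-3,"ax":0,"ay":0,"az":0}]'

```text
time_s: 5.1
tool_pos: [0.5439, -0.2193, 0.2043]
tool_rot: [-180.0, 0.0, -168.9]
force: [0.9, -0.5, -2.4]
grip_width: 0.0495
grasp_force: 45.0
```

jog_arm --motion '[{"x":0.4,"y":0,"z":0,"ax":0,"ay":0,"az":3.3},{"x":0.4,"y":0,"z":0,"ax":0,"ay":0,"az":3.3},{"x":0.4,"y":0,"z":0,"ax":0,"ay":0,"az":3.3},{"x":0.4,"y":0,"z":0,"ax":0,"ay":0,"az":3.3},{"x":0.4,"y":0,"z":0,"ax":0,"ay":0,"az":3.2}]'

```text
time_s: 5.6
tool_pos: [0.5231, -0.2204, 0.2015]
tool_rot: [180.0, -0.1, 174.5]
force: [-0.1, -0.1, -2.3]
grip_width: 0.0498
grasp_force: 45.0
```

```bash
python3 -c "
from fit import *
s=np.load('stand2.npy')
go([*T(s,[-.0922,0,0])[0,:2],.2037],180+s[2])"
```

```text
t 5.6 pos [ 0.5231 -0.2204  0.2015] rot [ 1.7997e+02 -1.1000e-01  1.7454e+02] F [-0.1 -0.1 -2.3] w 49.8 gf 45.0
tool delta cm [ 2.74 26.22 -0.2 ]
rotvec [ 0.03 -0.11 -0.16]
```

jog_arm --motion '[{"x":0.5,"y":3,"z":0,"ax":0,"ay":0,"az":-0.16},{"x":0.5,"y":4,"z":0,"ax":0,"ay":0,"az":0},{"x":0.5,"y":4,"z":0,"ax":0,"ay":0,"az":0},{"x":0.5,"y":4,"z":0,"ax":0,"ay":0,"az":0},{"x":0.5,"y":4,"z":0,"ax":0,"ay":0,"az":0}]'

```text
time_s: 6.1
tool_pos: [0.5153, -0.0277, 0.2018]
tool_rot: [180.0, -0.1, 174.8]
force: [1.4, 0.6, -2.7]
grip_width: 0.05
grasp_force: 45.0
```

jog_arm --motion '[{"x":0.24,"y":3,"z":-0.1,"ax":0,"ay":0,"az":0},{"x":0,"y":2.2,"z":-0.1,"ax":0,"ay":0,"az":0},{"x":0,"y":2,"z":0,"ax":0,"ay":0,"az":0},{"x":0,"y":0,"z":0,"ax":0,"ay":0,"az":0},{"x":0,"y":0,"z":0,"ax":0,"ay":0,"az":0}]'

```text
time_s: 6.6
tool_pos: [0.5198, 0.0424, 0.2038]
tool_rot: [-179.9, -0.1, 174.9]
force: [-0.6, -0.2, -2.2]
grip_width: 0.0497
grasp_force: 45.0
```

```bash
cat > held.py <<'E'
import sys
from sil import *
# compare shelf in hand with prediction, both cameras
tag=sys.argv[1]; s=np.load('stand2.npy'); o=env.get_obs()
go([*T(s,[-.0922,0,0])[0,:2],.2037],180+s[2])
X=-.0322; Z=.0437
tr=R.from_euler('xyz',o["tool_rot"],degrees=True)*R.from_euler('x',180,degrees=True)*R.from_euler('z',180,degrees=True)
# shelf axes: x = -tool x
base=R.from_euler('xyz',o["tool_rot"],degrees=True).as_matrix()@np.diag([-1,1,-1])
def M(b,d=(0,0,0,0),pt=0):
    q=b-[X,0,Z]
    q=R.from_euler('yz',[pt,d[3]],degrees=True).apply(q)
    return (q+d[:3])@base.T+o["tool_pos"]
ims={}
rois={}
for n in("scene","top"):
    ims[n]=snap(n,f"pics/{n}_{tag}.png")[:,:,::-1].copy()
    P=np.vstack([proj(n,M(b)) for b in B]); lo=P.min(0)-8; hi=P.max(0)+8
    rois[n]=(*lo.astype(int),*hi.astype(int))
out=[]
for n in rois:
    x0,y0,x1,y1=rois[n]
    im=cv2.resize(ims[n][y0:y1,x0:x1],None,fx=8,fy=8,interpolation=cv2.INTER_CUBIC)
    m=cv2.resize(render(n,M,rois[n]),None,fx=2,fy=2)
    cs=cv2.findContours(m,cv2.RETR_LIST,cv2.CHAIN_APPROX_NONE)[0]; cv2.drawContours(im,cs,-1,(0,0,255),1)
    h=cv2.resize(im,None,fx=min(400/im.shape[1],600/im.shape[0]),fy=min(400/im.shape[1],600/im.shape[0])); c=np.zeros((600,400,3),np.uint8); c[:h.shape[0],:h.shape[1]]=h; out.append(c)
cv2.imwrite(f"pics/held_{tag}.png",np.hstack(out))
E
python3 held.py a
```

```text
t 6.6 pos [0.5198 0.0424 0.2038] rot [-1.7993e+02 -9.0000e-02  1.7488e+02] F [-0.6 -0.2 -2.2] w 49.7 gf 45.0
tool delta cm [-0.1   0.09  0.01]
rotvec [-0.07 -0.09  0.19]
```

View pics/held_a.png

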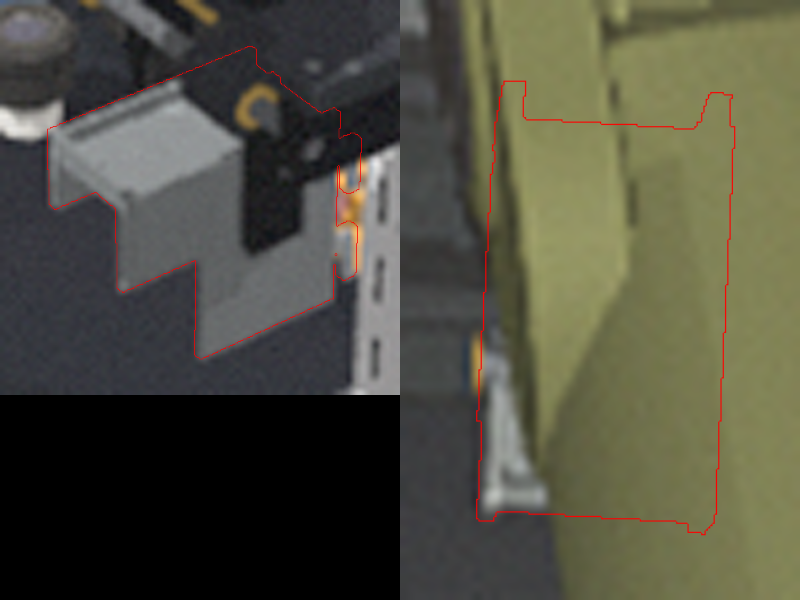

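jog_arm --motion '[{"x":-1,"y":0.09,"z":1,"ax":0,"ay":0,"az":0.19},{"x":-1,"y":0,"z":1,"ax":0,"ay":0,"az":0},{"x":-1,"y":0,"z":0.9,"ax":0,"ay":0,"az":0},{"x":-1,"y":0,"z":0,"ax":0,"ay":0,"az":0},{"x":-0.2,"y":0,"z":0,"ax":0,"ay":0,"az":0}]'

```text
time_s: 7.2
tool_pos: [0.5633, 0.0384, 0.1756]
tool_rot: [-180.0, 0.0, 174.5]
force: [0.0, -0.6, -2.4]
grip_width: 0.0499
grasp_force: 45.0
```

jog_arm --motion '[{"x":0,"y":0,"z":0,"ax":0,"ay":0,"az":0},{"x":0,"y":0,"z":0,"ax":0,"ay":0,"az":0},{"x":0,"y":0,"z":0,"ax":0,"ay":0,"az":0},{"x":0,"y":0,"z":0,"ax":0,"ay":0,"az":0},{"x":0,"y":0,"z":0,"ax":0,"ay":0,"az":0}]'

```text
time_s: 7.7
tool_pos: [0.5623, 0.0398, 0.1758]
tool_rot: [180.0, 0.0, 174.7]
force: [-1.0, -0.2, -2.9]
grip_width: 0.0496
grasp_force: 45.0
```

```bash
cat > rel.py <<'E'
from fit import *
s=np.load('stand2.npy'); go([*T(s,[-.0322,0,0])[0,:2],.1750],180+s[2])
E
python3 rel.py; sed -i 's/^go(.*/import rel/' held.py; python3 held.py b
```

```text
t 7.7 pos [0.5623 0.0398 0.1758] rot [1.7998e+02 2.0000e-02 1.7466e+02] F [-1.  -0.2 -2.9] w 49.6 gf 45.0
tool delta cm [-1.84 -0.05  0.08]
rotvec [ 0.02  0.02 -0.04]
t 7.7 pos [0.5623 0.0398 0.1758] rot [1.7998e+02 2.0000e-02 1.7466e+02] F [-1.  -0.2 -2.9] w 49.6 gf 45.0
tool delta cm [-1.84 -0.05  0.08]
rotvec [ 0.02  0.02 -0.04]
```

View pics/held_b.png

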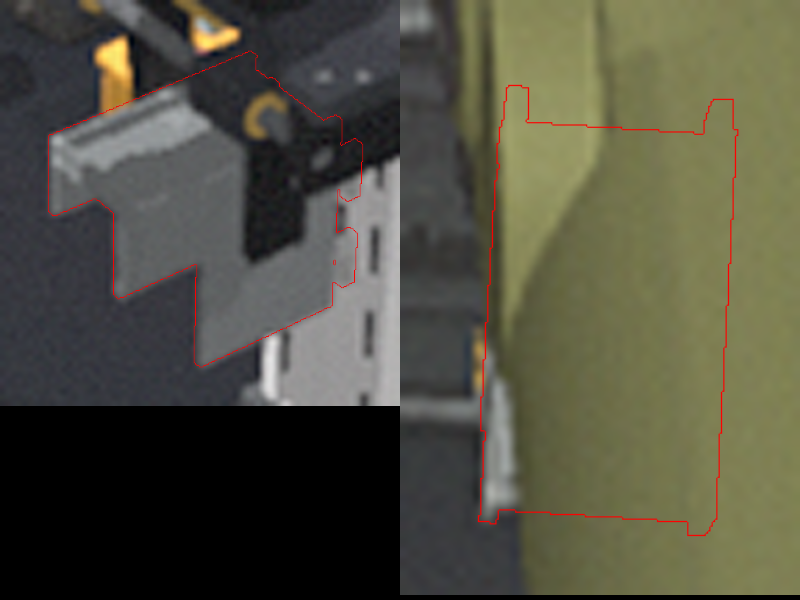

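jog_arm --motion '[{"x":-0.2,"y":-0.04,"z":0.06,"ax":0,"ay":0,"az":0},{"x":-0.2,"y":0,"z":0,"ax":0,"ay":0,"az":0},{"x":-0.2,"y":0,"z":0,"ax":0,"ay":0,"az":0},{"x":-0.2,"y":0,"z":0,"ax":0,"ay":0,"az":0},{"x":-0.2,"y":0,"z":0,"ax":0,"ay":0,"az":0}]'

```text
time_s: 8.3
tool_pos: [0.5725, 0.0383, 0.1749]
tool_rot: [-180.0, 0.0, 174.6]
force: [-0.2, -1.0, -2.0]
grip_width: 0.0495
grasp_force: 45.0
```

```bash
python3 rel.py
```

```text
t 8.3 pos [0.5725 0.0383 0.1749] rot [-180.      0.    174.65] F [-0.2 -1.  -2. ] w 49.5 gf 45.0
tool delta cm [-0.81  0.01 -0.01]
rotvec [-0.    0.   -0.05]
```

No contact so far. Going on in small steps.

jog_arm --motion '[{"x":-0.06,"y":0,"z":0,"ax":0,"ay":0,"az":0},{"x":-0.06,"y":0,"z":0,"ax":0,"ay":0,"az":0},{"x":-0.06,"y":0,"z":0,"ax":0,"ay":0,"az":0},{"x":-0.06,"y":0,"z":0,"ax":0,"ay":0,"az":0},{"x":-0.06,"y":0,"z":0,"ax":0,"ay":0,"az":0}]'

```text
time_s: 8.8
tool_pos: [0.5753, 0.038, 0.175]
tool_rot: [180.0, 0.0, 174.6]
force: [0.7, -0.4, -3.1]
grip_width: 0.0498
grasp_force: 45.0
```

```bash
python3 rel.py
```

```text
t 8.8 pos [0.5753 0.038  0.175 ] rot [179.99   0.   174.64] F [ 0.7 -0.4 -3.1] w 49.8 gf 45.0
tool delta cm [-0.53  0.01 -0.  ]
rotvec [ 0.01  0.   -0.05]
```

jog_arm --motion '[{"x":-0.06,"y":0,"z":0,"ax":0,"ay":0,"az":0},{"x":-0.06,"y":0,"z":0,"ax":0,"ay":0,"az":0},{"x":-0.06,"y":0,"z":0,"ax":0,"ay":0,"az":0},{"x":-0.06,"y":0,"z":0,"ax":0,"ay":0,"az":0},{"x":-0.06,"y":0,"z":0,"ax":0,"ay":0,"az":0}]'

```text
time_s: 9.3
tool_pos: [0.5783, 0.0378, 0.175]
tool_rot: [180.0, 0.0, 174.6]
force: [0.5, -0.1, -2.5]
grip_width: 0.0498
grasp_force: 45.0
```

jog_arm --motion '[{"x":-0.05,"y":0,"z":0,"ax":0,"ay":0,"az":0},{"x":-0.05,"y":0,"z":0,"ax":0,"ay":0,"az":0},{"x":-0.05,"y":0,"z":0,"ax":0,"ay":0,"az":0},{"x":0,"y":0,"z":0,"ax":0,"ay":0,"az":0},{"x":0,"y":0,"z":0,"ax":0,"ay":0,"az":0}]'

```text
time_s: 9.8
tool_pos: [0.5796, 0.0376, 0.1749]
tool_rot: [180.0, -0.0, 174.6]
force: [-0.8, 0.0, -2.4]
grip_width: 0.0497
grasp_force: 45.0
```

```bash
python3 rel.py
```

```text
t 9.8 pos [0.5796 0.0376 0.1749] rot [ 1.8000e+02 -1.0000e-02  1.7464e+02] F [-0.8  0.  -2.4] w 49.7 gf 45.0
tool delta cm [-0.09  0.   -0.01]
rotvec [ 0.   -0.01 -0.05]
```

jog_arm --motion '[{"x":-0.03,"y":0,"z":0,"ax":0,"ay":0,"az":0},{"x":-0.03,"y":0,"z":0,"ax":0,"ay":0,"az":0},{"x":-0.02,"y":0,"z":0,"ax":0,"ay":0,"az":0},{"x":0,"y":0,"z":0,"ax":0,"ay":0,"az":0},{"x":0,"y":0,"z":0,"ax":0,"ay":0,"az":0}]'

```text
time_s: 10.3
tool_pos: [0.5797, 0.0376, 0.1749]
tool_rot: [180.0, -0.1, 174.6]
force: [-5.0, 0.4, -0.5]
grip_width: 0.0497
grasp_force: 45.0
```

```bash
python3 rel.py
```

```text
t 10.3 pos [0.5797 0.0376 0.1749] rot [ 1.7999e+02 -1.1000e-01  1.7464e+02] F [-5.   0.4 -0.5] w 49.7 gf 45.0
tool delta cm [-0.09  0.   -0.01]
rotvec [ 0.01 -0.11 -0.05]
```

jog_arm --motion '[{"x":0.06,"y":0,"z":0,"ax":0,"ay":0,"az":0},{"x":0,"y":0,"z":0.1,"ax":0,"ay":0,"az":0},{"x":0,"y":0,"z":0.1,"ax":0,"ay":0,"az":0},{"x":0,"y":0,"z":0.1,"ax":0,"ay":0,"az":0},{"x":0,"y":0,"z":0.1,"ax":0,"ay":0,"az":0}]'

```text
time_s: 10.8
tool_pos: [0.5797, 0.0376, 0.1714]
tool_rot: [180.0, -0.0, 174.6]
force: [-8.4, -0.0, 4.8]
grip_width: 0.0496
grasp_force: 45.0
```

```bash
python3 rel.py
```

```text
t 10.8 pos [0.5797 0.0376 0.1714] rot [ 1.7999e+02 -3.0000e-02  1.7464e+02] F [-8.4 -0.   4.8] w 49.6 gf 45.0
tool delta cm [-0.08  0.01 -0.36]
rotvec [ 0.01 -0.03 -0.05]
```

jog_arm --motion '[{"x":0,"y":0,"z":0.07,"ax":0,"ay":0,"az":0},{"x":0,"y":0,"z":0.07,"ax":0,"ay":0,"az":0},{"x":0,"y":0,"z":0.06,"ax":0,"ay":0,"az":0},{"x":0,"y":0,"z":0,"ax":0,"ay":0,"az":0},{"x":0,"y":0,"z":0,"ax":0,"ay":0,"az":0}]'

```text
time_s: 11.3
tool_pos: [0.5797, 0.0377, 0.1699]
tool_rot: [180.0, -0.0, 174.6]
force: [-7.5, 0.4, 4.1]
grip_width: 0.0493
grasp_force: 45.0
```

```bash
python3 rel.py
```

```text
t 11.3 pos [0.5797 0.0377 0.1699] rot [ 1.7996e+02 -2.0000e-02  1.7465e+02] F [-7.5  0.4  4.1] w 49.3 gf 45.0
tool delta cm [-0.09 -0.   -0.51]
rotvec [ 0.04 -0.02 -0.05]
```

jog_arm --motion '[{"x":0,"y":0,"z":0.1,"ax":0,"ay":0,"az":0},{"x":0,"y":0,"z":0.1,"ax":0,"ay":0,"az":0},{"x":0,"y":0,"z":0.1,"ax":0,"ay":0,"az":0},{"x":0,"y":0,"z":0,"ax":0,"ay":0,"az":0},{"x":0,"y":0,"z":0,"ax":0,"ay":0,"az":0}]'

```text
time_s: 11.8
tool_pos: [0.5798, 0.0378, 0.1669]
tool_rot: [180.0, -0.0, 174.7]
force: [-7.2, -0.1, 5.2]
grip_width: 0.0498
grasp_force: 45.0
```

```bash
python3 rel.py
```

```text
t 11.8 pos [0.5798 0.0378 0.1669] rot [ 1.7996e+02 -2.0000e-02  1.7465e+02] F [-7.2 -0.1  5.2] w 49.8 gf 45.0
tool delta cm [-0.08 -0.01 -0.81]
rotvec [ 0.04 -0.02 -0.04]
```

jog_arm --motion '[{"x":0,"y":0,"z":0.1,"ax":0,"ay":0,"az":0},{"x":0,"y":0,"z":0.1,"ax":0,"ay":0,"az":0},{"x":0,"y":0,"z":0.1,"ax":0,"ay":0,"az":0},{"x":0,"y":0,"z":0,"ax":0,"ay":0,"az":0},{"x":0,"y":0,"z":0,"ax":0,"ay":0,"az":0}]'

```text
time_s: 12.3
tool_pos: [0.5797, 0.0379, 0.1628]
tool_rot: [180.0, -0.0, 174.7]
force: [-4.9, 1.3, -0.6]
grip_width: 0.0497
grasp_force: 45.0
```

```bash
python3 rel.py
```

```text
t 12.3 pos [0.5797 0.0379 0.1628] rot [ 1.7998e+02 -3.0000e-02  1.7467e+02] F [-4.9  1.3 -0.6] w 49.7 gf 45.0
tool delta cm [-0.09 -0.02 -1.22]
rotvec [ 0.02 -0.03 -0.03]
```

jog_arm --motion '[{"x":0,"y":0,"z":0.08,"ax":0,"ay":0,"az":0},{"x":0,"y":0,"z":0.08,"ax":0,"ay":0,"az":0},{"x":0,"y":0,"z":0.07,"ax":0,"ay":0,"az":0},{"x":0,"y":0,"z":0,"ax":0,"ay":0,"az":0},{"x":0,"y":0,"z":0,"ax":0,"ay":0,"az":0}]'

```text
time_s: 12.8
tool_pos: [0.5797, 0.0377, 0.1601]
tool_rot: [-180.0, -0.0, 174.6]
force: [-2.9, 0.9, -3.6]
grip_width: 0.05
grasp_force: 45.0
```

```bash
python3 rel.py
```

```text
t 12.8 pos [0.5797 0.0377 0.1601] rot [-1.7999e+02 -4.0000e-02  1.7465e+02] F [-2.9  0.9 -3.6] w 50.0 gf 45.0
tool delta cm [-0.09  0.   -1.49]
rotvec [-0.01 -0.04 -0.05]
```

jog_arm --motion '[{"x":0,"y":0,"z":0.05,"ax":0,"ay":0,"az":0},{"x":0,"y":0,"z":0.05,"ax":0,"ay":0,"az":0},{"x":0,"y":0,"z":0.05,"ax":0,"ay":0,"az":0},{"x":0,"y":0,"z":0,"ax":0,"ay":0,"az":0},{"x":0,"y":0,"z":0,"ax":0,"ay":0,"az":0}]'

```text
time_s: 13.3
tool_pos: [0.5798, 0.0376, 0.1594]
tool_rot: [180.0, -0.0, 174.6]
force: [-4.6, 0.8, -1.2]
grip_width: 0.0497
grasp_force: 45.0
```

```bash
python3 rel.py
```

```text
t 13.3 pos [0.5798 0.0376 0.1594] rot [ 1.7999e+02 -3.0000e-02  1.7464e+02] F [-4.6  0.8 -1.2] w 49.7 gf 45.0
tool delta cm [-0.08  0.01 -1.56]
rotvec [ 0.01 -0.03 -0.06]
```

jog_arm --motion '[{"x":0,"y":0,"z":0.05,"ax":0,"ay":0,"az":0},{"x":0,"y":0,"z":0.05,"ax":0,"ay":0,"az":0},{"x":0,"y":0,"z":0.05,"ax":0,"ay":0,"az":0},{"x":0,"y":0,"z":0,"ax":0,"ay":0,"az":0},{"x":0,"y":0,"z":0,"ax":0,"ay":0,"az":0}]'

```text
time_s: 13.8
tool_pos: [0.5798, 0.0376, 0.1591]
tool_rot: [180.0, -0.0, 174.6]
force: [-9.2, 1.2, 5.2]
grip_width: 0.0497
grasp_force: 45.0
```

```bash
python3 rel.py
```

```text
t 13.8 pos [0.5798 0.0376 0.1591] rot [ 1.7995e+02 -2.0000e-02  1.7463e+02] F [-9.2  1.2  5.2] w 49.7 gf 45.0
tool delta cm [-0.08  0.01 -1.59]
rotvec [ 0.05 -0.02 -0.06]
```

jog_arm --motion '[{"x":0,"y":0,"z":0.08,"ax":0,"ay":0,"az":0},{"x":0,"y":0,"z":0.07,"ax":0,"ay":0,"az":0},{"x":0,"y":0,"z":0,"ax":0,"ay":0,"az":0},{"x":0,"y":0,"z":0,"ax":0,"ay":0,"az":0},{"x":0,"y":0,"z":0,"ax":0,"ay":0,"az":0}]'

```text
time_s: 14.3
tool_pos: [0.5798, 0.0376, 0.1589]
tool_rot: [179.9, -0.0, 174.6]
force: [-11.4, 0.8, 14.1]
grip_width: 0.0497
grasp_force: 45.0
```

```bash
python3 rel.py
```

```text
t 14.3 pos [0.5798 0.0376 0.1589] rot [ 1.7992e+02 -1.0000e-02  1.7463e+02] F [-11.4   0.8  14.1] w 49.7 gf 45.0
tool delta cm [-0.08  0.01 -1.61]
rotvec [ 0.08 -0.01 -0.07]
```

jog_arm --motion '[{"x":0,"y":0,"z":-0.1,"ax":0,"ay":0,"az":0},{"x":0,"y":0,"z":-0.1,"ax":0,"ay":0,"az":0},{"x":0,"y":0,"z":-0.1,"ax":0,"ay":0,"az":0},{"x":0,"y":0,"z":-0.06,"ax":0,"ay":0,"az":0},{"x":0,"y":0,"z":0,"ax":0,"ay":0,"az":0}]'

```text
time_s: 14.8
tool_pos: [0.5797, 0.0376, 0.1594]
tool_rot: [-180.0, -0.0, 174.6]
force: [-5.1, 0.8, -2.8]
grip_width: 0.0499
grasp_force: 45.0
```

```bash
python3 rel.py
```

```text
t 14.8 pos [0.5797 0.0376 0.1594] rot [-1.7999e+02 -3.0000e-02  1.7464e+02] F [-5.1  0.8 -2.8] w 49.9 gf 45.0
tool delta cm [-0.09  0.01 -1.56]
rotvec [-0.01 -0.03 -0.05]
```

jog_arm --motion '[{"x":0,"y":0,"z":-0.05,"ax":0,"ay":0,"az":0},{"x":0,"y":0,"z":-0.05,"ax":0,"ay":0,"az":0},{"x":0,"y":0,"z":-0.05,"ax":0,"ay":0,"az":0},{"x":0,"y":0,"z":0,"ax":0,"ay":0,"az":0},{"x":0,"y":0,"z":0,"ax":0,"ay":0,"az":0}]'

```text
time_s: 15.3
tool_pos: [0.5794, 0.0376, 0.1604]
tool_rot: [-180.0, -0.1, 174.6]
force: [-2.6, 0.7, -10.5]
grip_width: 0.0498
grasp_force: 45.0
```

```bash
python3 rel.py
```

```text
t 15.3 pos [0.5794 0.0376 0.1604] rot [-1.7997e+02 -9.0000e-02  1.7465e+02] F [ -2.6   0.7 -10.5] w 49.8 gf 45.0
tool delta cm [-0.12  0.01 -1.46]
rotvec [-0.03 -0.09 -0.05]
```

jog_arm --motion '[{"x":0,"y":0,"z":0.1,"ax":0,"ay":0,"az":0},{"x":0,"y":0,"z":0.1,"ax":0,"ay":0,"az":0},{"x":0,"y":0,"z":0.08,"ax":0,"ay":0,"az":0},{"x":0,"y":0,"z":0,"ax":0,"ay":0,"az":0},{"x":0,"y":0,"z":0,"ax":0,"ay":0,"az":0}]'

```text
time_s: 15.8
tool_pos: [0.5798, 0.0376, 0.1599]
tool_rot: [180.0, -0.0, 174.6]
force: [-7.7, -0.4, -0.1]
grip_width: 0.0497
grasp_force: 45.0
```

```bash
python3 rel.py
```

```text
t 15.8 pos [0.5798 0.0376 0.1599] rot [ 1.7995e+02 -1.0000e-02  1.7463e+02] F [-7.7 -0.4 -0.1] w 49.7 gf 45.0
tool delta cm [-0.08  0.01 -1.51]
rotvec [ 0.05 -0.01 -0.07]
```

jog_arm --motion '[{"x":0,"y":0,"z":0,"ax":0,"ay":0,"az":0},{"x":0,"y":0,"z":0,"ax":0,"ay":0,"az":0},{"x":0,"y":0,"z":0,"ax":0,"ay":0,"az":0},{"x":0,"y":0,"z":0,"ax":0,"ay":0,"az":0},{"x":0,"y":0,"z":0,"ax":0,"ay":0,"az":0}]' --claw 0.6

```text
time_s: 16.3
tool_pos: [0.5806, 0.0376, 0.159]
tool_rot: [180.0, 0.1, 174.6]
force: [-0.0, -0.2, -0.6]
grip_width: 0.0688
grasp_force: 0.0
```

jog_arm --motion '[{"x":0,"y":0,"z":-2,"ax":0,"ay":0,"az":0},{"x":0,"y":0,"z":-3,"ax":0,"ay":0,"az":0},{"x":0,"y":0,"z":-4,"ax":0,"ay":0,"az":0},{"x":0,"y":0,"z":-4,"ax":0,"ay":0,"az":0},{"x":3,"y":0,"z":-1,"ax":0,"ay":0,"az":0}]'

```text
time_s: 16.8
tool_pos: [0.5539, 0.0398, 0.3029]
tool_rot: [180.0, 0.5, 174.5]
force: [-0.2, -0.2, 0.6]
grip_width: 0.0696
grasp_force: 0.0
```

```bash
python3 - <<'E'
from sil import *
# vial centre by reprojection of cap/glass; approx fit via dark cap & bright glass blobs
s=np.load('stand2.npy'); go(None)
sc=snap("scene","pics/scene_h.png")[:,:,::-1]; tp=cv2.imread("pics/top0.png"); s0=cv2.imread("pics/scene0.png")
sb=(s[0],s[1],s[2])
M=lambda b:T(sb,b+[0,0,.109+s[3]])
roi=(295,180,395,300)
im=cv2.resize(np.ascontiguousarray(sc[180:300,295:395]),None,fx=5,fy=5,interpolation=cv2.INTER_CUBIC)
m=cv2.resize(render("scene",M,roi),(500,600))
cv2.drawContours(im,cv2.findContours(m,cv2.RETR_LIST,cv2.CHAIN_APPROX_NONE)[0],-1,(0,0,255),1)
def cyl(n,p):
    a=np.linspace(0,2*np.pi,40); o=[]
    for r,z in((.0135,0),(.0135,.045),(.011,.045),(.011,.056)):
        o.append(proj(n,np.c_[p[0]+r*np.cos(a),p[1]+r*np.sin(a),z+0*a]))
    return o
v=[]
for n,I,(cx,cy) in(("scene",s0,(234,217)),("top",tp,(208,262))):
    c=cv2.resize(I[cy-16:cy+16,cx-16:cx+16],(300,300),interpolation=cv2.INTER_CUBIC)
    for o in cyl(n,(.53,.37)): cv2.polylines(c,[((o-[cx-16,cy-16]+.5)*300/32-.5).round().astype(np.int32)],True,(0,0,255),1)
    v.append(c)
cv2.imwrite("pics/hung.png",np.hstack([im,np.vstack(v)]))
E
```

```text
t 16.8 pos [0.5539 0.0398 0.3029] rot [179.99   0.51 174.55] F [-0.2 -0.2  0.6] w 69.6 gf 0.0
```

View pics/hung.png

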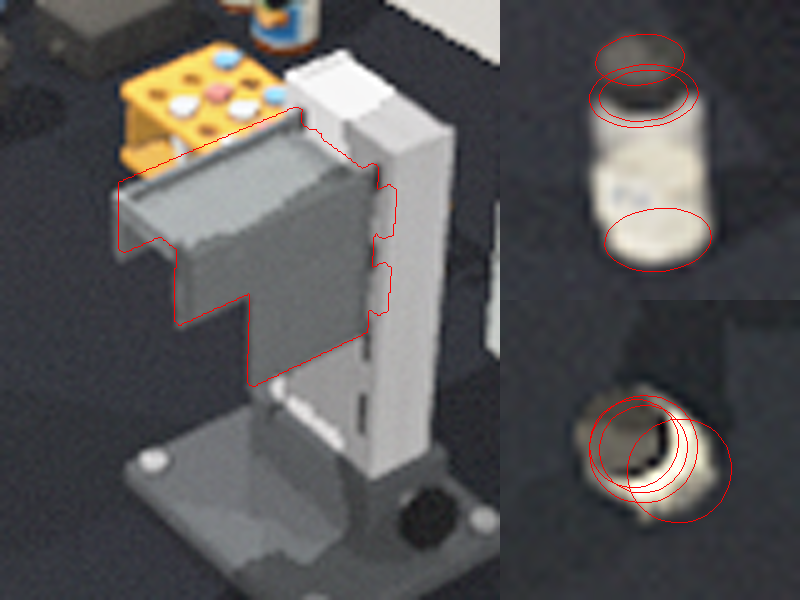

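jog_arm --motion '[{"x":0,"y":0,"z":0,"ax":0,"ay":0,"az":0},{"x":0,"y":0,"z":0,"ax":0,"ay":0,"az":0},{"x":0,"y":0,"z":0,"ax":0,"ay":0,"az":0},{"x":0,"y":0,"z":0,"ax":0,"ay":0,"az":0},{"x":0,"y":0,"z":0,"ax":0,"ay":0,"az":0}]' --claw -1 --squeeze 5

```text
time_s: 17.35
tool_pos: [0.5502, 0.0402, 0.2977]
tool_rot: [-180.0, -0.1, 174.6]
force: [0.7, -0.2, -0.9]
grip_width: 0.0375
grasp_force: 0.0
```

```bash
python3 -c "
from fit import *
s=np.load('stand2.npy'); go([*T(s,[-.018,0,0])[0,:2],.205],180+s[2])"
```

```text
t 17.35 pos [0.5502 0.0402 0.2977] rot [-1.7995e+02 -6.0000e-02  1.7462e+02] F [ 0.7 -0.2 -0.9] w 37.5 gf 0.0
tool delta cm [-4.48  0.03  9.27]
rotvec [-0.05 -0.06 -0.07]
```

jog_arm --motion '[{"x":-1,"y":0,"z":0,"ax":0,"ay":0,"az":0},{"x":-1.5,"y":0,"z":0,"ax":0,"ay":0,"az":0},{"x":-1,"y":0,"z":0,"ax":0,"ay":0,"az":0},{"x":-1,"y":0.03,"z":0.5,"ax":0,"ay":0,"az":0},{"x":0,"y":0,"z":1.5,"ax":0,"ay":0,"az":0}]'

```text
time_s: 17.85
tool_pos: [0.5968, 0.0362, 0.2785]
tool_rot: [-180.0, 0.1, 174.6]
force: [-0.4, 0.3, -0.1]
grip_width: 0.0019
grasp_force: 0.0
```

jog_arm --motion '[{"x":0,"y":0,"z":2,"ax":0,"ay":0,"az":0},{"x":0,"y":0,"z":2,"ax":0,"ay":0,"az":0},{"x":0,"y":0,"z":2,"ax":0,"ay":0,"az":0},{"x":0,"y":0,"z":1.2,"ax":0,"ay":0,"az":0},{"x":0,"y":0,"z":0,"ax":0,"ay":0,"az":0}]'

```text
time_s: 18.35
tool_pos: [0.5932, 0.0365, 0.2039]
tool_rot: [-179.9, -0.2, 174.6]
force: [0.2, -0.7, 0.1]
grip_width: 0.0005
grasp_force: 0.0
```

jog_arm --motion '[{"x":0,"y":0,"z":0.4,"ax":0,"ay":0,"az":0},{"x":0,"y":0,"z":0.3,"ax":0,"ay":0,"az":0},{"x":0,"y":0,"z":0.3,"ax":0,"ay":0,"az":0},{"x":0,"y":0,"z":0.2,"ax":0,"ay":0,"az":0},{"x":0,"y":0,"z":0,"ax":0,"ay":0,"az":0}]'

```text
time_s: 18.85
tool_pos: [0.5949, 0.0365, 0.1944]
tool_rot: [180.0, -0.0, 174.6]
force: [-0.3, -0.2, 0.3]
grip_width: 0.0003
grasp_force: 0.0
```

```bash
python3 -c "
from fit import *
s=np.load('stand2.npy'); go([*T(s,[-.018,0,0])[0,:2],.1893],180+s[2])"
```

```text
t 18.85 pos [0.5949 0.0365 0.1944] rot [180.    -0.   174.64] F [-0.3 -0.2  0.3] w 0.3 gf 0.0
tool delta cm [ 0.01 -0.02  0.51]
rotvec [ 0.   -0.   -0.05]
```

jog_arm --motion '[{"x":0,"y":0,"z":0.13,"ax":0,"ay":0,"az":0},{"x":0,"y":0,"z":0.13,"ax":0,"ay":0,"az":0},{"x":0,"y":0,"z":0.13,"ax":0,"ay":0,"az":0},{"x":0,"y":0,"z":0.13,"ax":0,"ay":0,"az":0},{"x":0,"y":0,"z":0.1,"ax":0,"ay":0,"az":0}]'

```text
time_s: 19.35
tool_pos: [0.595, 0.0365, 0.1893]
tool_rot: [180.0, 0.0, 174.6]
force: [-3.6, -0.5, 8.8]
grip_width: 0.0006
grasp_force: 4.6
```

jog_arm --motion '[{"x":0,"y":0,"z":0.05,"ax":0,"ay":0,"az":0},{"x":0,"y":0,"z":0.05,"ax":0,"ay":0,"az":0},{"x":0,"y":0,"z":0,"ax":0,"ay":0,"az":0},{"x":0,"y":0,"z":0,"ax":0,"ay":0,"az":0},{"x":0,"y":0,"z":0,"ax":0,"ay":0,"az":0}]'

```text
time_s: 19.85
tool_pos: [0.5951, 0.0365, 0.1893]
tool_rot: [179.9, 0.0, 174.6]
force: [-3.3, -0.9, 9.7]
grip_width: 0.0007
grasp_force: 4.9
```

```bash
python3 -c "
from fit import *
s=np.load('stand2.npy'); go([*T(s,[-.018,0,0])[0,:2],.1893],180+s[2])"
```

```text
t 19.85 pos [0.5951 0.0365 0.1893] rot [1.7994e+02 5.0000e-02 1.7464e+02] F [-3.3 -0.9  9.7] w 0.7 gf 4.9
tool delta cm [ 0.03 -0.03 -0.  ]
rotvec [ 0.06  0.05 -0.06]
```

jog_arm --motion '[{"x":0,"y":0,"z":0.08,"ax":0,"ay":0,"az":0},{"x":0,"y":0,"z":0.08,"ax":0,"ay":0,"az":0},{"x":0,"y":0,"z":0,"ax":0,"ay":0,"az":0},{"x":0,"y":0,"z":0,"ax":0,"ay":0,"az":0},{"x":0,"y":0,"z":0,"ax":0,"ay":0,"az":0}]'

```text
time_s: 20.35
tool_pos: [0.5952, 0.0365, 0.1891]
tool_rot: [179.9, 0.1, 174.6]
force: [-6.1, 0.0, 16.0]
grip_width: 0.0005
grasp_force: 8.2
```

jog_arm --motion '[{"x":0,"y":0,"z":-1,"ax":0,"ay":0,"az":0},{"x":0,"y":0,"z":-3,"ax":0,"ay":0,"az":0},{"x":0,"y":0,"z":-4,"ax":0,"ay":0,"az":0},{"x":2,"y":0,"z":-3,"ax":0,"ay":0,"az":0},{"x":3,"y":0,"z":-1,"ax":0,"ay":0,"az":0}]' --claw 0.6

```text
time_s: 20.85
tool_pos: [0.5469, 0.0407, 0.3089]
tool_rot: [180.0, 0.3, 174.6]
force: [-0.6, 0.5, -0.5]
grip_width: 0.0326
grasp_force: 0.0
```

```bash
cat > vial.py <<'E'
from sil import *
go(None)
ims={"scene":cv2.imread("pics/scene0.png"),"top":cv2.imread("pics/top0.png")}
a=np.linspace(0,2*np.pi,48)[:-1]
ctr={"scene":(234,217),"top":(208,262)}
ring=lambda p,r,z:np.c_[p[0]+r*np.cos(a),p[1]+r*np.sin(a),z+0*a]
def ren(n,p,reg):
    cx,cy=ctr[n]; m=np.zeros((128,128),np.uint8)
    for rs,val in reg:
        uv=(proj(n,np.vstack([ring(p,r,z) for r,z in rs]))-[cx-16,cy-16]+.5)*4-.5
        cv2.fillConvexPoly(m,cv2.convexHull((uv*16).round().astype(np.int32)),val,shift=4)
    return cv2.GaussianBlur(m,(0,0),2).astype(float)
reg=[([(.0135,0),(.0135,.045)],200),([(.011,.045),(.011,.056)],60)]
def crop(n):
    cx,cy=ctr[n]; return cv2.resize(cv2.cvtColor(ims[n][cy-16:cy+16,cx-16:cx+16],cv2.COLOR_BGR2GRAY),(128,128),interpolation=cv2.INTER_CUBIC).astype(float)
def cost(q,ns): return -sum(np.corrcoef(ren(n,q/1e3,reg).ravel(),np.clip(crop(n)-60,0,140).ravel())[0,1] for n in ns)
for ns in (("scene","top"),("scene",),("top",)):
    r=minimize(cost,[530,370],(ns,),method="Nelder-Mead",options=dict(initial_simplex=[[530,370],[536,370],[530,376]])); print(ns,r.x,r.fun)
    if len(ns)==2: np.save("vial.npy",r.x/1e3); best=r.x/1e3
v=[]
for n in ctr:
    cx,cy=ctr[n]; c=cv2.resize(ims[n][cy-16:cy+16,cx-16:cx+16],(300,300),interpolation=cv2.INTER_CUBIC)
    for r,z in((.0135,0),(.0135,.045),(.011,.056)): cv2.polylines(c,[((proj(n,ring(best,r,z))-[cx-16,cy-16]+.5)*300/32-.5).round().astype(np.int32)],True,(0,0,255),1)
    v.append(c)
s=np.load('stand2.npy'); M=lambda b:T(s[:3],b+[0,0,.109+s[3]]); roi=(295,180,395,300)
sc=snap("scene","pics/scene_h2.png")[:,:,::-1]
im=cv2.resize(np.ascontiguousarray(sc[180:300,295:395]),None,fx=5,fy=5,interpolation=cv2.INTER_CUBIC)
m=cv2.resize(render("scene",M,roi),(500,600))
cv2.drawContours(im,cv2.findContours(m,cv2.RETR_LIST,cv2.CHAIN_APPROX_NONE)[0],-1,(0,0,255),1)
cv2.imwrite("pics/hung2.png",np.hstack([im,np.vstack(v)]))
E
python3 vial.py
```

```text
t 20.85 pos [0.5469 0.0407 0.3089] rot [179.99   0.32 174.56] F [-0.6  0.5 -0.5] w 32.6 gf 0.0
('scene', 'top') [532.81736364 374.44316232] -1.8773367028268468
('scene',) [531.13399875 372.40343165] -0.9642773816110487
('top',) [533.21279209 375.01016   ] -0.9293653956771485
```

View pics/hung2.png

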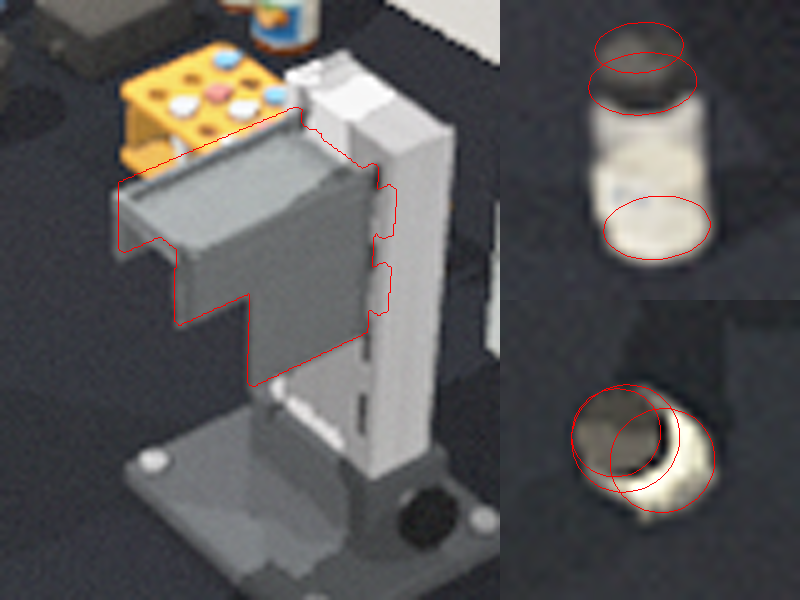

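```bash
python3 -c "
from h import *
go([.532,.3735,.25],174.7)"
```

```text
t 20.9 pos [0.5427 0.0413 0.3099] rot [1.7983e+02 1.3000e-01 1.7462e+02] F [-1.  -0.7  0.2] w 36.7 gf 0.0
tool delta cm [ 4.19 32.96  6.08]
rotvec [ 0.17  0.13 -0.08]
```

jog_arm --motion '[{"x":0.4,"y":2.3,"z":0,"ax":0,"ay":0,"az":0},{"x":0.4,"y":4,"z":0,"ax":0,"ay":0,"az":0},{"x":0.4,"y":4,"z":0,"ax":0,"ay":0,"az":0},{"x":0.5,"y":4,"z":0,"ax":0,"ay":0,"az":0},{"x":0.5,"y":4,"z":0,"ax":0,"ay":0,"az":0}]'

```text
time_s: 21.4
tool_pos: [0.5401, 0.2269, 0.3055]
tool_rot: [180.0, 0.0, 174.6]
force: [-0.2, 0.3, -0.2]
grip_width: 0.0681
grasp_force: 0.0
```

jog_arm --motion '[{"x":0.5,"y":4,"z":1,"ax":0,"ay":0,"az":0},{"x":0.5,"y":4,"z":2,"ax":0,"ay":0,"az":0},{"x":0.5,"y":4,"z":3,"ax":0,"ay":0,"az":0},{"x":0.5,"y":2.66,"z":3,"ax":0,"ay":0,"az":0},{"x":0,"y":0,"z":3,"ax":0,"ay":0,"az":0}]'

```text
time_s: 21.9
tool_pos: [0.5314, 0.3792, 0.1834]
tool_rot: [179.9, -0.1, 175.1]
force: [-0.3, 0.1, -0.5]
grip_width: 0.0697
grasp_force: 0.0
```

jog_arm --motion '[{"x":0,"y":0,"z":2,"ax":0,"ay":0,"az":0},{"x":0,"y":0,"z":1,"ax":0,"ay":0,"az":0},{"x":0,"y":0,"z":0,"ax":0,"ay":0,"az":0},{"x":0,"y":0,"z":0,"ax":0,"ay":0,"az":0},{"x":0,"y":0,"z":0,"ax":0,"ay":0,"az":0}]'

```text
time_s: 22.4
tool_pos: [0.5351, 0.3734, 0.1576]
tool_rot: [179.9, 0.1, 174.6]
force: [-0.4, 0.1, -0.2]
grip_width: 0.0696
grasp_force: 0.0
```

```bash
python3 -c "
from h import *
go([.532,.3735,.014],174.7)"
```

```text
t 22.4 pos [0.5351 0.3734 0.1576] rot [1.7988e+02 1.2000e-01 1.7462e+02] F [-0.4  0.1 -0.2] w 69.6 gf 0.0
tool delta cm [ 0.34 -0.05 14.36]
rotvec [ 0.12  0.12 -0.08]
```

jog_arm --motion '[{"x":0.3,"y":0,"z":2,"ax":0,"ay":0,"az":0},{"x":0,"y":0,"z":3,"ax":0,"ay":0,"az":0},{"x":0,"y":0,"z":3,"ax":0,"ay":0,"az":0},{"x":0,"y":0,"z":3,"ax":0,"ay":0,"az":0},{"x":0,"y":0,"z":2,"ax":0,"ay":0,"az":0}]'

```text
time_s: 22.9
tool_pos: [0.531, 0.3733, 0.025]
tool_rot: [180.0, -0.0, 174.6]
force: [-0.7, -0.1, -0.5]
grip_width: 0.0696
grasp_force: 0.0
```

jog_arm --motion '[{"x":0,"y":0,"z":1,"ax":0,"ay":0,"az":0},{"x":0,"y":0,"z":0.4,"ax":0,"ay":0,"az":0},{"x":0,"y":0,"z":0,"ax":0,"ay":0,"az":0},{"x":0,"y":0,"z":0,"ax":0,"ay":0,"az":0},{"x":0,"y":0,"z":0,"ax":0,"ay":0,"az":0}]'

```text
time_s: 23.4
tool_pos: [0.532, 0.3739, 0.0133]
tool_rot: [179.9, 0.1, 174.6]
force: [-0.8, -1.0, 0.2]
grip_width: 0.0696
grasp_force: 0.0
```

jog_arm --motion '[{"x":0,"y":0,"z":0,"ax":0,"ay":0,"az":0},{"x":0,"y":0,"z":0,"ax":0,"ay":0,"az":0},{"x":0,"y":0,"z":0,"ax":0,"ay":0,"az":0},{"x":0,"y":0,"z":0,"ax":0,"ay":0,"az":0},{"x":0,"y":0,"z":0,"ax":0,"ay":0,"az":0}]' --claw -0.2 --squeeze 5

```text
time_s: 23.9
tool_pos: [0.5311, 0.3733, 0.0118]
tool_rot: [180.0, 0.0, 174.6]
force: [-0.4, -0.2, 0.0]
grip_width: 0.0393
grasp_force: 0.0
```

jog_arm --motion '[{"x":0,"y":0,"z":0,"ax":0,"ay":0,"az":0},{"x":0,"y":0,"z":0,"ax":0,"ay":0,"az":0},{"x":0,"y":0,"z":0,"ax":0,"ay":0,"az":0},{"x":0,"y":0,"z":0,"ax":0,"ay":0,"az":0},{"x":0,"y":0,"z":0,"ax":0,"ay":0,"az":0}]' --claw -0.5 --squeeze 5

```text
time_s: 24.4
tool_pos: [0.5311, 0.3733, 0.0118]
tool_rot: [-180.0, 0.0, 174.6]
force: [-0.4, -0.5, 0.2]
grip_width: 0.0268
grasp_force: 5.0
```

```bash
python3 -c "
from h import *
go([.532,.3735,.014],174.7)"
```

```text
t 24.4 pos [0.5311 0.3733 0.0118] rot [-180.      0.    174.64] F [-0.4 -0.5  0.2] w 26.8 gf 5.0
tool delta cm [-0.09  0.03 -0.22]
rotvec [-0.    0.   -0.06]
```

jog_arm --motion '[{"x":0,"y":0,"z":-1,"ax":0,"ay":0,"az":0},{"x":0,"y":0,"z":-2,"ax":0,"ay":0,"az":0},{"x":0,"y":0,"z":-3,"ax":0,"ay":0,"az":0},{"x":0,"y":0,"z":-3,"ax":0,"ay":0,"az":0},{"x":0,"y":0,"z":-3,"ax":0,"ay":0,"az":0}]'

```text
time_s: 24.9
tool_pos: [0.5312, 0.3733, 0.1339]
tool_rot: [180.0, 0.0, 174.6]
force: [-0.6, 0.6, 0.0]
grip_width: 0.0267
grasp_force: 5.0
```

jog_arm --motion '[{"x":0,"y":0,"z":-3,"ax":0,"ay":0,"az":0},{"x":0,"y":0,"z":-3,"ax":0,"ay":0,"az":0},{"x":0,"y":0,"z":-3,"ax":0,"ay":0,"az":0},{"x":0,"y":0,"z":-2,"ax":0,"ay":0,"az":0},{"x":0,"y":0,"z":-1,"ax":0,"ay":0,"az":0}]'

```text
time_s: 25.4
tool_pos: [0.532, 0.3737, 0.2552]
tool_rot: [179.8, 0.2, 174.6]
force: [0.4, -0.3, -0.2]
grip_width: 0.0262
grasp_force: 5.0
```

```bash
cat > pl.py <<'E'
from fit import *
s=np.load('stand2.npy'); go([*T(s,[-.042,0,0])[0,:2],.201],180+s[2])
E
python3 pl.py
```

```text
t 25.4 pos [0.532  0.3737 0.2552] rot [179.82   0.18 174.63] F [ 0.4 -0.3 -0.2] w 26.2 gf 5.0
tool delta cm [ -6.99 -33.02   5.34]
rotvec [ 0.18  0.18 -0.07]
```

jog_arm --motion '[{"x":-0.3,"y":-1.5,"z":0,"ax":0,"ay":0,"az":0},{"x":-0.6,"y":-3,"z":0,"ax":0,"ay":0,"az":0},{"x":-0.6,"y":-3,"z":0,"ax":0,"ay":0,"az":0},{"x":-0.6,"y":-3,"z":0,"ax":0,"ay":0,"az":0},{"x":-0.6,"y":-3,"z":0,"ax":0,"ay":0,"az":0}]'

```text
time_s: 25.9
tool_pos: [0.5447, 0.2333, 0.2501]
tool_rot: [-179.9, -0.1, 174.6]
force: [0.2, 0.5, -0.0]
grip_width: 0.0264
grasp_force: 5.0
```

jog_arm --motion '[{"x":-0.6,"y":-3,"z":0,"ax":0,"ay":0,"az":0},{"x":-0.6,"y":-3,"z":0,"ax":0,"ay":0,"az":0},{"x":-0.6,"y":-3,"z":0,"ax":0,"ay":0,"az":0},{"x":-0.6,"y":-3,"z":0,"ax":0,"ay":0,"az":0},{"x":-0.6,"y":-3,"z":0,"ax":0,"ay":0,"az":0}]'

```text
time_s: 26.4
tool_pos: [0.56, 0.0814, 0.2502]
tool_rot: [-179.9, -0.1, 174.6]
force: [0.9, -0.1, -0.8]
grip_width: 0.0267
grasp_force: 5.0
```

jog_arm --motion '[{"x":-0.6,"y":-2.5,"z":0,"ax":0,"ay":0,"az":0},{"x":-0.4,"y":-1.5,"z":0,"ax":0,"ay":0,"az":0},{"x":-0.2,"y":-0.5,"z":0,"ax":0,"ay":0,"az":0},{"x":0,"y":0,"z":0,"ax":0,"ay":0,"az":0},{"x":0,"y":0,"z":0,"ax":0,"ay":0,"az":0}]'

```text
time_s: 26.9
tool_pos: [0.5685, 0.0393, 0.2511]
tool_rot: [180.0, -0.1, 174.7]
force: [0.2, 1.0, -0.3]
grip_width: 0.0266
grasp_force: 5.0
```

```bash
python3 pl.py
```

```text
t 26.9 pos [0.5685 0.0393 0.2511] rot [ 1.7998e+02 -7.0000e-02  1.7471e+02] F [ 0.2  1.  -0.3] w 26.6 gf 5.0
tool delta cm [-0.24 -0.06  5.01]
rotvec [ 0.02 -0.07  0.01]
```

jog_arm --motion '[{"x":-0.2,"y":-0.06,"z":0.5,"ax":0,"ay":0,"az":0},{"x":0,"y":0,"z":1.3,"ax":0,"ay":0,"az":0},{"x":0,"y":0,"z":1.3,"ax":0,"ay":0,"az":0},{"x":0,"y":0,"z":0.9,"ax":0,"ay":0,"az":0},{"x":0,"y":0,"z":0.3,"ax":0,"ay":0,"az":0}]'

```text
time_s: 27.4
tool_pos: [0.5699, 0.0376, 0.2068]
tool_rot: [-179.9, -0.2, 174.7]
force: [0.0, 0.4, -0.7]
grip_width: 0.0266
grasp_force: 5.0
```

jog_arm --motion '[{"x":0,"y":0,"z":0,"ax":0,"ay":0,"az":0},{"x":0,"y":0,"z":0,"ax":0,"ay":0,"az":0},{"x":0,"y":0,"z":0,"ax":0,"ay":0,"az":0},{"x":0,"y":0,"z":0,"ax":0,"ay":0,"az":0},{"x":0,"y":0,"z":0,"ax":0,"ay":0,"az":0}]'

```text
time_s: 27.9
tool_pos: [0.5711, 0.0376, 0.2092]
tool_rot: [180.0, 0.0, 174.6]
force: [-0.4, -0.1, -0.6]
grip_width: 0.0266
grasp_force: 5.0
```

```bash
python3 pl.py
```

```text
t 27.9 pos [0.5711 0.0376 0.2092] rot [1.7998e+02 4.0000e-02 1.7464e+02] F [-0.4 -0.1 -0.6] w 26.6 gf 5.0
tool delta cm [0.04 0.09 0.82]
rotvec [ 0.02  0.04 -0.05]
```

jog_arm --motion '[{"x":0,"y":0.08,"z":0.15,"ax":0,"ay":0,"az":0},{"x":0,"y":0,"z":0.2,"ax":0,"ay":0,"az":0},{"x":0,"y":0,"z":0.2,"ax":0,"ay":0,"az":0},{"x":0,"y":0,"z":0.15,"ax":0,"ay":0,"az":0},{"x":0,"y":0,"z":0,"ax":0,"ay":0,"az":0}]'

```text
time_s: 28.4
tool_pos: [0.5708, 0.0383, 0.2014]
tool_rot: [-180.0, -0.0, 174.6]
force: [-0.6, -0.5, 0.7]
grip_width: 0.0268
grasp_force: 5.0
```

jog_arm --motion '[{"x":0,"y":0,"z":0.05,"ax":0,"ay":0,"az":0},{"x":0,"y":0,"z":0.04,"ax":0,"ay":0,"az":0},{"x":0,"y":0,"z":0.03,"ax":0,"ay":0,"az":0},{"x":0,"y":0,"z":0,"ax":0,"ay":0,"az":0},{"x":0,"y":0,"z":0,"ax":0,"ay":0,"az":0}]'

```text
time_s: 28.9
tool_pos: [0.571, 0.0383, 0.2007]
tool_rot: [180.0, 0.0, 174.6]
force: [0.2, -0.3, -0.1]
grip_width: 0.0266
grasp_force: 5.0
```

```bash
python3 pl.py
```

```text
t 28.9 pos [0.571  0.0383 0.2007] rot [1.7999e+02 1.0000e-02 1.7465e+02] F [ 0.2 -0.3 -0.1] w 26.6 gf 5.0
tool delta cm [ 0.02  0.01 -0.03]
rotvec [ 0.01  0.01 -0.05]
```

jog_arm --motion '[{"x":0,"y":0,"z":0.04,"ax":0,"ay":0,"az":0},{"x":0,"y":0,"z":0.03,"ax":0,"ay":0,"az":0},{"x":0,"y":0,"z":0.03,"ax":0,"ay":0,"az":0},{"x":0,"y":0,"z":0,"ax":0,"ay":0,"az":0},{"x":0,"y":0,"z":0,"ax":0,"ay":0,"az":0}]'

```text
time_s: 29.4
tool_pos: [0.5711, 0.0384, 0.1999]
tool_rot: [180.0, 0.0, 174.6]
force: [-1.1, 0.2, 2.6]
grip_width: 0.0266
grasp_force: 5.0
```

```bash
python3 pl.py
```

```text
t 29.4 pos [0.5711 0.0384 0.1999] rot [1.7999e+02 1.0000e-02 1.7465e+02] F [-1.1  0.2  2.6] w 26.6 gf 5.0
tool delta cm [ 0.02  0.01 -0.11]
rotvec [ 0.01  0.01 -0.05]
```

jog_arm --motion '[{"x":0,"y":0,"z":-0.03,"ax":0,"ay":0,"az":0},{"x":0,"y":0,"z":0,"ax":0,"ay":0,"az":0},{"x":0,"y":0,"z":0,"ax":0,"ay":0,"az":0},{"x":0,"y":0,"z":0,"ax":0,"ay":0,"az":0},{"x":0,"y":0,"z":0,"ax":0,"ay":0,"az":0}]' --claw -0.3

```text
time_s: 29.9
tool_pos: [0.571, 0.0383, 0.1998]
tool_rot: [-180.0, -0.0, 174.6]
force: [-0.6, -0.4, 0.0]
grip_width: 0.0304
grasp_force: 0.0
```

jog_arm --motion '[{"x":0,"y":0,"z":0,"ax":0,"ay":0,"az":0},{"x":0,"y":0,"z":0,"ax":0,"ay":0,"az":0},{"x":0,"y":0,"z":0,"ax":0,"ay":0,"az":0},{"x":0,"y":0,"z":0,"ax":0,"ay":0,"az":0},{"x":0,"y":0,"z":0,"ax":0,"ay":0,"az":0}]' --claw 0.3

```text
time_s: 30.4
tool_pos: [0.571, 0.0383, 0.1999]
tool_rot: [180.0, 0.0, 174.6]
force: [0.6, 0.1, -0.2]
grip_width: 0.0552
grasp_force: 0.0
```

jog_arm --motion '[{"x":0,"y":0,"z":-1,"ax":0,"ay":0,"az":0},{"x":0,"y":0,"z":-2,"ax":0,"ay":0,"az":0},{"x":0,"y":0,"z":-3,"ax":0,"ay":0,"az":0},{"x":0,"y":0,"z":-3,"ax":0,"ay":0,"az":0},{"x":0,"y":0,"z":-2,"ax":0,"ay":0,"az":0}]'

```text
time_s: 30.9
tool_pos: [0.5717, 0.0382, 0.3131]
tool_rot: [179.9, 0.2, 174.6]
force: [0.6, -0.6, 0.3]
grip_width: 0.0564
grasp_force: 0.0
```

jog_arm --motion '[{"x":2,"y":2,"z":0,"ax":0,"ay":0,"az":0},{"x":3,"y":3,"z":0,"ax":0,"ay":0,"az":0},{"x":2,"y":3,"z":0,"ax":0,"ay":0,"az":0},{"x":1,"y":2,"z":0,"ax":0,"ay":0,"az":0},{"x":0,"y":0,"z":0,"ax":0,"ay":0,"az":0}]'

```text
time_s: 31.4
tool_pos: [0.4992, 0.1496, 0.3108]
tool_rot: [179.9, 0.0, 175.0]
force: [-0.8, 0.2, 0.4]
grip_width: 0.0566
grasp_force: 0.0
```

```bash
python3 -c "
from h import *
go(None); im=snap('scene','pics/s_end.png')[:,:,::-1]
cv2.imwrite('pics/end.png',np.hstack([cv2.resize(np.ascontiguousarray(im[150:300,290:400]),(440,600),interpolation=cv2.INTER_CUBIC)]))"
```

```text
t 31.4 pos [0.4992 0.1496 0.3108] rot [1.7988e+02 1.0000e-02 1.7504e+02] F [-0.8  0.2  0.4] w 56.6 gf 0.0
```

View pics/end.png

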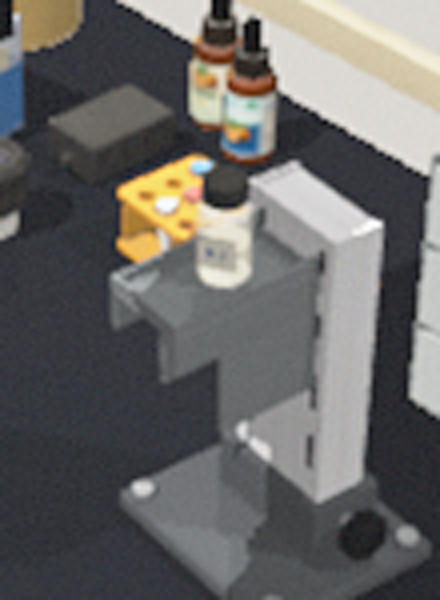

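The picture shows the vial upright in the middle of the hung shelf (crop ~(225,235)). The arm is clear of everything, so I'm handing in.

```bash
python3 -c "
from cell import env
print(env.sign_off())"
```

```text
the job is handed in; nothing more can be done
None
```

The larger shelf hangs fully home and locked (a gentle pull up met the catch after about 1 mm), the vial stands upright on it with the arm clear, and I handed the job in at about 31 s of the 72 s; the shelf leans forward roughly 1.5°, probably from play in the claws.

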